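Find the key that unlocks the jewellery case

ROBOT

A 7-joint arm with a two-finger parallel gripper is mounted at the origin on the work surface. World frame = base frame: x ahead of the robot, y to its left, z up, the work surface at z = 0. Lengths are in m, angles in rad, forces in N, time in s.
With the tool pointing down it reaches from about 0.425 to 0.875 m from the base axis. Payload 4.7 kg.
Tool frame: the origin (TCP) lies between the finger pads; the fingertips stand 19 mm ahead of it and the grasp point (between the pads) is the TCP; z points along the fingers, y is the direction in which the jaws open and shut (so a half turn about z gives the same grasp; the last joint's range is limited). The gripper opens to 85 mm and grips with 20 to 120 N. Pads are 22 mm wide; open, the fingers measure 114 mm over their backs; the gripper's body (76 mm by 85 mm) begins 54 mm behind the grasp point. The pads swing forward as they close: fully open they stand 13 mm farther back than shut.
Start: joints at [-1.181, 0.321, -0.07, 1.45, 0.023, 1.371, -0.057], TCP at [0.239, 0.605, 0.25] pointing down, gripper open.
Joint ranges: [-2.86, 2.86], [-0.3, 2.09], [-1.38, 1.24], [0.06, 2.45], [-1.56, 4.7], [0.09, 2.05], [-2.69, 2.69]. Speed limits (rad/s): [2.57, 2.57, 3.14, 3.14, 3.14, 3.14, 3.14].

INTERFACE

Orientations are given as a unit quaternion [x, y, z, w].
In Python, from cell import robot, capture, get_calibration gives the robot as it stands. The module is installed in compiled form; this text tells all that it offers.
- The arm moves only by the tool arm_command, never from a script. Its argument "plan" is one flat list of numbers, 5 for each row, row after row: the shift along the tool's x, y, z in cm, then the turn about the tool's z in degrees, then the finger opening in cm, from 0 to 8.54. A call has 1 to 5 rows; each row shifts and turns the commanded pose from where the row before left it, along the tool's axes as they then stand; what a row does not reach is not made up. A row lasts 1/10 s, in which the tool goes at most 50 mm and 8.59 degrees, less where a joint would pass 70% of its speed; a pose out of reach is approached as far as the arm can. A call with a gripper value outside its range is refused whole. The fingers move at their own pace and stop on an object; "newtons" is the grip in N (left out, the last holds). Time passes only in rows, so rows that do not move let the fingers close. It gives the time, the measured TCP pose, the force and the opening at its end, in the units of the state.
- robot.get_state(): the state, without advancing time (a new reading comes with each control period).
- capture(name): name is "scene" or "top" or "wrist"; returns the picture (420x560x3 uint8, red, green, blue); there is no depth.
- get_calibration(name): a dict with "fx", "fy", "cx", "cy" (pixels), "R" (3x3) and "t" (3): a world point X has camera coordinates R X + t. Camera axes: x right, y down, z forward; pixel columns grow to the right and rows downward; lengths in m; the calibration is good to about 2 mm. A picture is of the moment at which its call begins: read the wrist's pose just before it. get_calibration takes no time and is no camera call; for the wrist camera it gives the pose at the moment of the call.
- robot.finish_job(): hands the job in, once; it reports no verdict.
The state is a dict: "time": time; "joint_pos": joint angles; "qvel": joint speeds; "joint_torque": joint torques, N m; "tcp_pos": TCP position; "ee_rot": TCP orientation; "wrist_force": force on the tool from outside, world axes, zero at the start; "torque": the same for the moment, N m; "grip_width": opening from 0.0 (shut) to 1.0 (fully open).
Only numpy, scipy, OpenCV 4.12 (cv2) and the standard library are available. Lean on these libraries where they do the work, as an engineer would, in place of code of your own. Each camera call takes 0.05 s, during which the arm holds its last target.

TASK

One of the two keys in the wooden rack unlocks the jewellery case: try them in the lock until one goes fully home, and turn that one clockwise to the stop. Then take it out and lay it flat, lengthwise, in the green-lined compartment of the tray; leave the other key in the rack or lying on the bench, not in the lock or the tray. Do not push the jar, the dish or the brush about.

Things in the scene. Friction and masses are not known exactly. Their poses are not given: they have to be found in the camera images.
- lock (a point): Centre of the 24 mm round keyhole, at the flat top of the fixed grey lock box, 65 mm above the bench. z up; x points to the green-lidded case (42 mm high). Box top reaches 24 mm to +x, 76 to -x, 50 either side. A key goes in upright, blade down, bow width along this y axis, either way round: 10 mm of round hole under a soft dust flap, then the core's slot, 1.1 mm play all round.
- core_orange (a joint): Angle (rad) of the turning lock core cut for the orange key: 0 locked, 1.2 at the stop, unlocked; grows clockwise seen from above. Needs 0.05 N m, stays where left; 0.1 to 0.3 rad of play before it follows the key. Only one of the two cores is fitted behind the keyhole, it cannot be seen which; the other's reading stays 0.
- core_blue (a joint): The same for the core cut for the blue key. With either, a brass tongue sticks out of the lock box over the case's lid while locked and swings inside as it turns. The key is pulled straight up out of the turned core.
- key_orange_bow (a point): Centre of the orange plastic bow (grip, 12 x 30 x 34 mm in x, y, z) of a loose 45 g key. z runs from blade tip to bow, y across the bow's width. Below it a steel neck 12 x 30 x 8 mm, its underside (shoulder) 25 mm below this point; then the blade, flat bar 3.5 (x) x 21 (y) mm, 36 mm long, tip 61 mm below, last 4 mm slightly slimmer. Grip across the 30 mm.
- key_blue_bow (a point): The same point and axes on the other key, with a blue bow; same sizes and mass, but its blade is a square bar 11 x 11 mm.
- key_orange: The orange-bowed key; origin at the tip of its blade, same axes as its bow point. Fully home in the lock its shoulder is on the lock box top (bow centre 25 mm above the keyhole point); if it does not fit it stops on the core about 26 mm higher and cannot turn it.
- key_blue: The blue-bowed key; origin at the tip of its blade, same axes as its bow point. In the lock it behaves like the orange one.
- rack_top (a point): Centre of the top of the fixed wooden key rack, 60 (x) x 140 (y) x 45 (z) mm, 45 mm above the bench. Two upright through holes, 24 (x) x 19 (y) mm, at y = -35 and +35 mm. Each key starts upright in one of them (either one), shoulder on the top, its bow's width along this x axis within 0.1 rad.
- key_place (a point): Centre of the floor (4 mm above the bench) of the empty green-lined compartment of the fixed tray: inside 112 mm along x, 46 mm along y, walls 4 mm thick, 14 mm above the bench. Beyond its +y wall is a compartment with gold discs; the tray spans x -60..60, y -25..65 mm from here. A key lies lengthwise along x, either way round; x points roughly away from the robot.
- bottle_mid (a point): Middle of a small amber jar, 40 mm wide, 75 mm tall, standing loose; a bystander.
- dish_mid (a point): Middle of a clear shallow dish, 84 mm wide, 16 mm tall, loose; a bystander.
- brush_grip (a point): Grip of a small brush, 120 mm long, lying loose; x along the brush; a bystander.
Mind the look-alikes: they are no part of the job. What is shaped like the key_orange but pink is not meant.

How it is judged:
By the outcome, as a careful person would: the job done as asked, in the order asked, and still so for the second after the job is handed in, with the robot touching nothing.
It also fails if it takes over 72 s, if anything falls off the work surface, if the arm or the gripper's body presses on something with over 40 N, if the wrist force passes 120 N, or if a joint passes its speed limit or range.

## Working session

There is one attempt and no reset: what is moved stays moved. The work goes in short steps, Python scripts to look and compute and a tool call to move; the robot and the scene stay as the last step left them, time stands still between calls to the robot, and variables do not carry over. Pictures are saved under pics/ and viewed, and the job is handed in when it is done.

Besides the shell and the picture viewer there is one more tool, called as name(argument=value, ...), one argument or row to a line, values as JSON. arm_command: Moves the arm, as the interface text tells. Its arguments: {"type":"object","properties":{"plan":{"type":"array"},"newtons":{"type":"number"}},"required":["plan"]}

```bash
mkdir -p pics; ls
cat > h.py <<'E'
import numpy as np, cv2
from cell import robot, capture, get_calibration
def snap(n,f):
    c=get_calibration(n); im=capture(n); cv2.imwrite(f'pics/{f}.png',im[:,:,::-1]); return im,c
def ray(c,u,v):
    R=np.array(c['R']);t=np.array(c['t'])
    d=R.T@np.array([(u-c['cx'])/c['fx'],(v-c['cy'])/c['fy'],1.]); o=-R.T@t
    return o,d
def onz(c,u,v,z):
    o,d=ray(c,u,v); return o+d*(z-o[2])/d[2]
def proj(c,X):
    p=np.array(c['R'])@np.array(X)+np.array(c['t']); return np.array([c['fx']*p[0]/p[2]+c['cx'],c['fy']*p[1]/p[2]+c['cy']])
E
python3 - <<'E'
from h import *
print(robot.get_state())
for n in ['scene','top','wrist']:
    im,c=snap(n,n+'0'); print(n,c)
E
```

```text
pics
{'time': 0.0, 'joint_pos': array([-1.18091717,  0.32185288, -0.07010785,  1.45164264,  0.02262595,
        1.37075098, -0.05688149]), 'qvel': array([-1.61348320e-04,  5.84756634e-04,  4.78800407e-04, -1.53935447e-04,
        2.72257217e-05, -1.46053162e-04, -1.55014911e-03]), 'joint_torque': array([-1.53881510e-04, -4.93585289e+01, -3.82043961e-01, -3.14330435e+01,
        1.29694035e-02,  1.15570973e-02, -7.50180078e-06]), 'tcp_pos': array([0.23841296, 0.60419071, 0.24922046]), 'ee_rot': array([ 1.86748872e-01,  9.82407242e-01, -9.25498289e-04, -1.19024011e-04]), 'wrist_force': array([-0.81184073, -0.37711835,  0.50774695]), 'torque': array([ 0.0102519 , -0.0051993 , -0.00652417]), 'grip_width': 0.9997730404127058}
scene {'fx': 490.16496965052755, 'fy': 490.16496965052755, 'cx': 287.03920716867856, 'cy': 205.4642271266276, 'R': array([[ 0.79586607,  0.60542291, -0.00776558],
       [ 0.49609307, -0.6593908 , -0.56488533],
       [-0.34711508,  0.44572062, -0.82513287]]), 't': array([-0.48977711, -0.20233303,  1.38562345])}
top {'fx': 462.8872838071386, 'fy': 462.8872838071386, 'cx': 276.6495775778815, 'cy': 202.9065803638954, 'R': array([[-0.00727685, -0.99996898,  0.00301351],
       [-0.98833162,  0.00673359, -0.15216855],
       [ 0.15214354, -0.00408565, -0.98834996]]), 't': array([0.0678015 , 0.59642036, 1.08936385])}
wrist {'fx': 300.9397857284123, 'fy': 300.9397857284123, 'cx': 277.6922648289753, 'cy': 210.47059589693333, 'R': array([[ 3.67660291e-01,  9.29959827e-01, -7.94307393e-04],
       [ 8.95038009e-01, -3.53621799e-01,  2.71769362e-01],
       [ 2.52453705e-01, -1.00629738e-01, -9.62362085e-01]]), 't': array([-0.65030035, -0.0355867 ,  0.37916795])}
```

View pics/scene0.png

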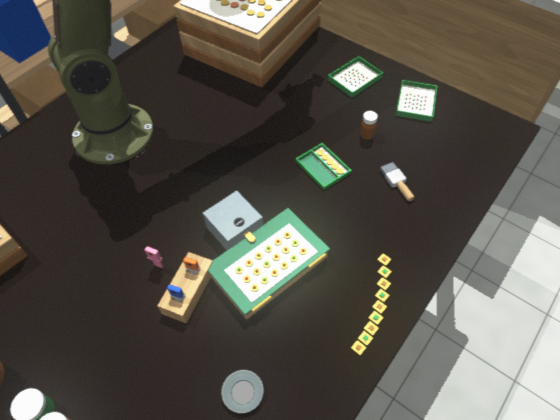

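View pics/top0.png

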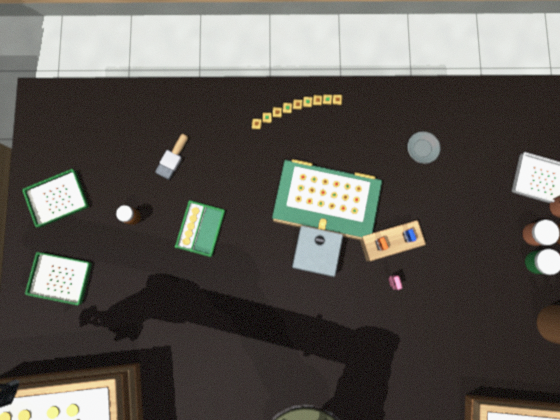

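View pics/wrist0.png

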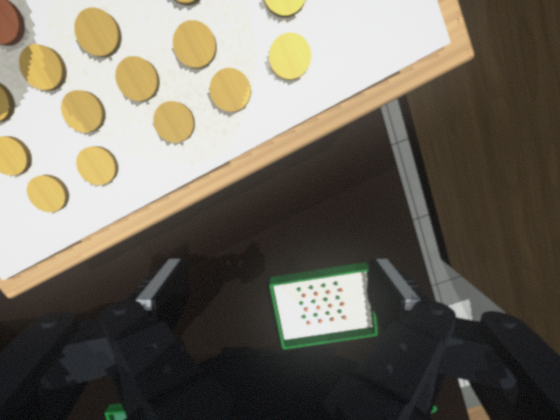

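The scene picture shows two keys in the rack, orange at (190,263) and blue at (176,292). The pink look-alike stands off the rack at (153,256). The lock box keyhole is at (239,222) and the tray at (323,165). In the top picture they are orange (383,242), blue (410,235), pink (396,282), keyhole (320,240) and tray (200,228). I'll enlarge these areas.

Run:
```python
import cv2
a=cv2.imread('pics/top0.png')
cv2.imwrite('pics/top0_crop.png',cv2.resize(a[180:300,265:445],None,fx=4.4,fy=4.4,interpolation=cv2.INTER_CUBIC))
cv2.imwrite('pics/top0_tray.png',cv2.resize(a[190:265,165:235],None,fx=6,fy=6,interpolation=cv2.INTER_CUBIC))
a=cv2.imread('pics/scene0.png')
cv2.imwrite('pics/scene0_crop.png',cv2.resize(a[180:330,140:340],None,fx=4,fy=4,interpolation=cv2.INTER_CUBIC))
```

```text
(no output)
```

View pics/top0_crop.png

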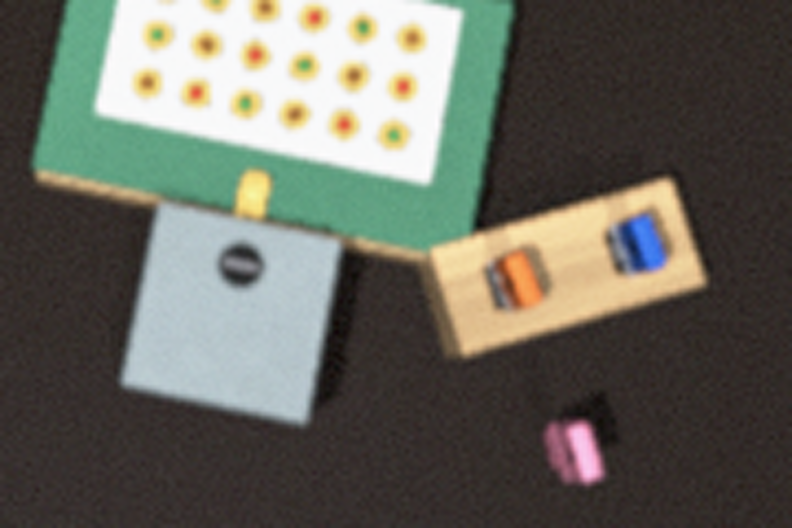

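View pics/scene0_crop.png

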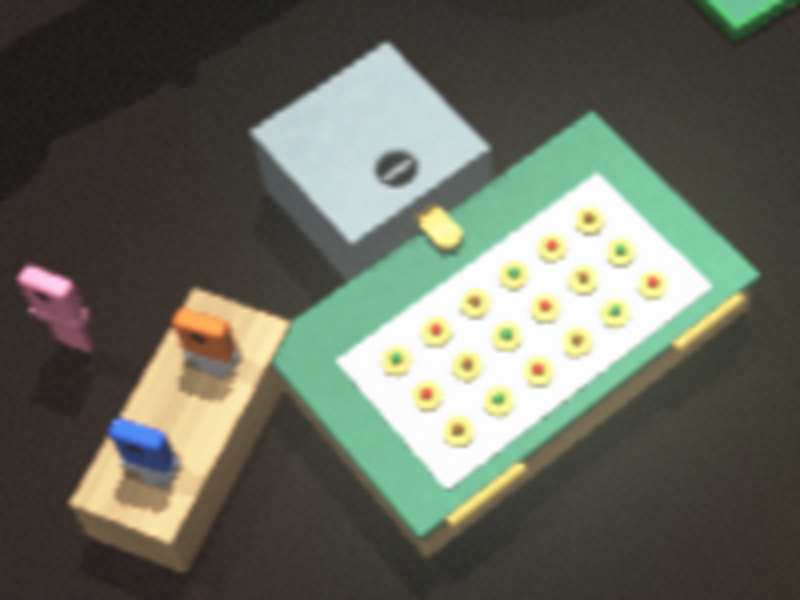

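View pics/top0_tray.png

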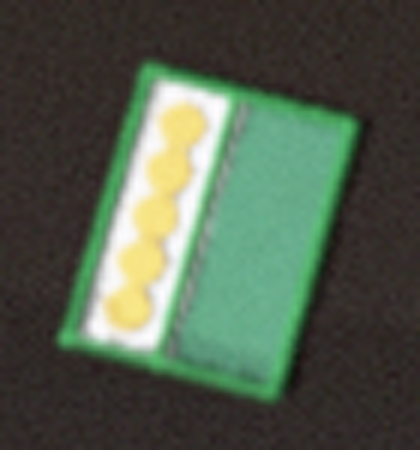

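The crops confirm it: orange crop (518,278) and blue (640,242) are in the rack, and the pink one at (575,450) stands free, so it is the look-alike. Next I'll get rough positions.

Run:
```python
from h import *
c=get_calibration('top')
P=lambda u,v,z,s=4.4,o=(265,180):onz(c,u/s+o[0],v/s+o[1],z)
for n,u,v,z in [('lockhole',241,265,.065),('bA',157,203,.065),('bB',342,237,.065),('bC',310,425,.065),('bD',122,384,.065),('or',522,277,.087),('bl',645,240,.087),('pink',580,450,.08),('rA',430,250,.045),('rB',672,178,.045),('rC',706,284,.045),('rD',463,356,.045)]:
    p=P(u,v,z); print(n,p.round(4))
for n,u,v in [('t1',148,65),('t2',358,118),('t3',278,398),('t4',65,340)]:
    print(n,P(u,v,.014,6,(165,190)).round(4))
cs=get_calibration('scene')
for n,u,v in [('hole s',397,168),('or',205,335),('bl',143,447)]:
    uv=(u/4+140,v/4+180); print(n,onz(cs,*uv,{'h':.065,'o':.087,'b':.087}[n[0]]).round(4))
s=robot.get_state()
```

```text
lockhole [ 0.5033 -0.0383  0.065 ]
bA [0.5373 0.0066 0.065 ]
bB [ 0.5181 -0.0934  0.065 ]
bC [ 0.4176 -0.0734  0.065 ]
bD [0.44   0.0269 0.065 ]
or [ 0.4943 -0.185   0.087 ]
bl [ 0.5135 -0.2513  0.087 ]
pink [ 0.4036 -0.2133  0.08  ]
rA [ 0.5123 -0.1447  0.045 ]
rB [ 0.5513 -0.2805  0.045 ]
rC [ 0.4925 -0.296   0.045 ]
rD [ 0.4541 -0.1607  0.045 ]
t1 [0.6085 0.2827 0.014 ]
t2 [0.5854 0.1943 0.014 ]
t3 [0.469  0.2261 0.014 ]
t4 [0.4935 0.3146 0.014 ]
hole s [ 0.5067 -0.0396  0.065 ]
or [ 0.5039 -0.1922  0.087 ]
bl [ 0.5233 -0.2591  0.087 ]
```

```bash
cat >> h.py <<'E'
from scipy.spatial.transform import Rotation as Ro
def tool():
    s=robot.get_state(); R=Ro.from_quat(s['ee_rot']).as_matrix(); return s,R
def yang(R): return np.arctan2(R[1,1],R[0,1])
def go(target,ang,n,start=None):
    """print n rows: turn spread evenly, shift in tool axes"""
    s,R=tool(); p=s['tcp_pos'] if start is None else start[0]; a=yang(R) if start is None else start[1]
    turn=-((ang-a+np.pi)%(2*np.pi)-np.pi)
    d=np.array(target)-p
    for i in range(n):
        ai=a-turn*i/n; y=np.array([np.cos(ai),np.sin(ai),0]); z=np.array([0,0,-1.]); x=np.cross(y,z)
        print(np.round(100*np.array([x@d,y@d,z@d])/n,2), round(np.degrees(turn)/n,2))
def st():
    s,R=tool(); print('t',round(s['time'],2),'tcp',s['tcp_pos'].round(4),'yang',yang(R).round(4),'z',R[:,2].round(3),'F',s['wrist_force'].round(1),'T',s['torque'].round(2),'g',round(s['grip_width']*8.54,2),'q7',s['joint_pos'][6].round(2))
E
python3 - <<'E'
from h import *
s,R=tool(); c=get_calibration('wrist')
o=-np.array(c['R']).T@c['t']; print('cam in tool',R.T@(o-s['tcp_pos']),'axes',(R.T@np.array(c['R']).T).round(3).tolist())
st()
go([.46,-.16,.25],.28,20)
E
```

```text
cam in tool [ 0.06839712  0.00087765 -0.12477076] axes [[-0.001, -0.962, -0.272], [1.0, -0.001, 0.001], [-0.001, -0.272, 0.962]]
t 0.15 tcp [0.2385 0.6043 0.2494] yang 1.195 z [-0.    -0.001 -1.   ] F [-0.5 -0.4 -0. ] T [-0.09  0.03  0.  ] g 8.5 q7 -0.06
[-2.43 -3.15 -0.  ] 2.62
[-2.57 -3.03 -0.  ] 2.62
[-2.71 -2.91 -0.  ] 2.62
[-2.84 -2.79 -0.  ] 2.62
[-2.97 -2.65 -0.  ] 2.62
[-3.08 -2.51 -0.  ] 2.62
[-3.2  -2.37 -0.  ] 2.62
[-3.3  -2.22 -0.  ] 2.62
[-3.4  -2.07 -0.  ] 2.62
[-3.49 -1.91 -0.  ] 2.62
[-3.57 -1.75 -0.  ] 2.62
[-3.65 -1.58 -0.  ] 2.62
[-3.72 -1.42 -0.  ] 2.62
[-3.78 -1.24 -0.  ] 2.62
[-3.83 -1.07 -0.  ] 2.62
[-3.88 -0.89 -0.  ] 2.62
[-3.91 -0.72 -0.  ] 2.62
[-3.94 -0.54 -0.  ] 2.62
[-3.96 -0.36 -0.  ] 2.62
[-3.97 -0.17 -0.  ] 2.62
```

arm_command(
  plan=[-3.9, -1.8, 0, 0, 6, -3.9, -1.8, 0, 0, 6, -3.9, -1.8, 0, 0, 6, -3.9, -1.8, 0, 0, 6, -3.9, -1.8, 0, 0, 6],
)

```text
time: 0.65
tcp_pos: [0.3879, 0.4478, 0.2501]
ee_rot: [0.187, 0.982, -0.0, -0.0]
wrist_force: [-0.0, -0.1, 0.4]
grip_width: 0.706
```

arm_command(
  plan=[-3.9, -1.8, 0, 0, 6, -3.9, -1.8, 0, 0, 6, -3.9, -1.8, 0, 0, 6],
)

```text
time: 0.95
tcp_pos: [0.4768, 0.3547, 0.2502]
ee_rot: [0.187, 0.982, -0.0, -0.0]
wrist_force: [-0.1, 0.8, -0.9]
grip_width: 0.7
```

Run:
```python
from h import *
st()
go([.485,-.16,.25],.28,15)
```

```text
t 0.95 tcp [0.4768 0.3547 0.2502] yang 1.1952 z [-0. -0. -1.] F [-0.1  0.8 -0.9] T [-0.02 -0.06 -0.05] g 5.97 q7 0.53
[-1.31 -3.17  0.  ] 3.5
[-1.5  -3.09  0.  ] 3.5
[-1.69 -2.99  0.  ] 3.5
[-1.87 -2.88  0.  ] 3.5
[-2.04 -2.76  0.  ] 3.5
[-2.2  -2.63  0.  ] 3.5
[-2.36 -2.49  0.  ] 3.5
[-2.51 -2.34  0.  ] 3.5
[-2.64 -2.19  0.  ] 3.5
[-2.77 -2.02  0.  ] 3.5
[-2.89 -1.85  0.  ] 3.5
[-3.   -1.67  0.  ] 3.5
[-3.09 -1.48  0.  ] 3.5
[-3.18 -1.29  0.  ] 3.5
[-3.25 -1.1   0.  ] 3.5
```

arm_command(
  plan=[-1.3, -3.2, 0, 3.5, 6, -1.5, -3.1, 0, 3.5, 6, -1.7, -3.0, 0, 3.5, 6, -1.9, -2.9, 0, 3.5, 6, -2.0, -2.8, 0, 3.5, 6],
)

```text
time: 1.45
tcp_pos: [0.4779, 0.1821, 0.2501]
ee_rot: [0.335, 0.942, -0.0, -0.0]
wrist_force: [1.0, 0.3, 0.4]
grip_width: 0.702
```

arm_command(
  plan=[-2.2, -2.6, 0, 3.5, 6, -2.4, -2.5, 0, 3.5, 6, -2.5, -2.3, 0, 3.5, 6, -2.6, -2.2, 0, 3.5, 6, -2.8, -2.0, 0, 3.5, 6],
)

```text
time: 1.95
tcp_pos: [0.481, 0.0112, 0.2502]
ee_rot: [0.475, 0.88, 0.0, -0.0]
wrist_force: [-0.3, -0.3, 0.4]
grip_width: 0.701
```

Run:
```python
from h import *
st(); snap('wrist','w1')
```

```text
t 1.95 tcp [0.481  0.0112 0.2502] yang 0.5819 z [-0.  0. -1.] F [-0.3 -0.3  0.4] T [ 0.02 -0.01  0.03] g 5.98 q7 0.49
```

View pics/w1.png

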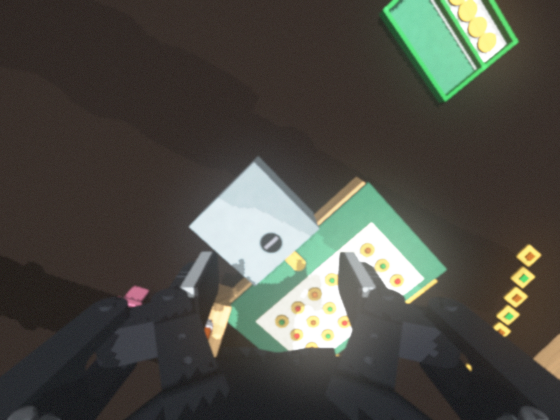

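The wrist view shows the lock box with its keyhole at (271,243) and the tray in the upper right at about (450,40). I'll measure both from this picture.

Run:
```python
from h import *
im=cv2.imread('pics/w1.png'); c=get_calibration('wrist')
hsv=cv2.cvtColor(im,cv2.COLOR_BGR2HSV)
# keyhole: dark blob in box
g=cv2.cvtColor(im,cv2.COLOR_BGR2GRAY)
roi=np.zeros_like(g); roi[228:258,256:287]=1
m=((g<100)&(roi>0)).astype(np.uint8)
m=cv2.morphologyEx(m,cv2.MORPH_CLOSE,np.ones((7,7)))
cn=max(cv2.findContours(m,0,1)[0],key=cv2.contourArea); e=cv2.fitEllipse(cn); print('hole',e, onz(c,*e[0],.065))
(x,y),r=cv2.minEnclosingCircle(cn);print(x,y,r,onz(c,x,y,.065))
# slot mark
m=((g>115)&(roi>0)).astype(np.uint8)
# box top mask
b=((hsv[...,1]<70)&(g>120)).astype(np.uint8); b=cv2.morphologyEx(b,cv2.MORPH_OPEN,np.ones((3,3)))
n,l,s,_=cv2.connectedComponentsWithStats(b); k=l[220,225]; bm=(l==k).astype(np.uint8); print(s[k])
cn=max(cv2.findContours(bm,0,1)[0],key=cv2.contourArea)
cv2.imwrite('pics/w1_mask.png',cv2.resize(np.where(bm[140:300,170:350,None]>0,im[140:300,170:350],im[140:300,170:350]//3),None,fx=4,fy=4))
cv2.imwrite('pics/w1_tray.png',cv2.resize(im[0:110,370:530],None,fx=5,fy=5,interpolation=cv2.INTER_CUBIC))
```

```text
hole ((270.4023742675781, 242.42636108398438), (12.803546905517578, 17.332460403442383), 130.19882202148438) [ 0.50515466 -0.04667706  0.065     ]
270.5555419921875 243.1851806640625 8.637370109558105 [ 0.50577771 -0.04734568  0.065     ]
[ 189  162  131  125 8536]
```

View pics/w1_mask.png

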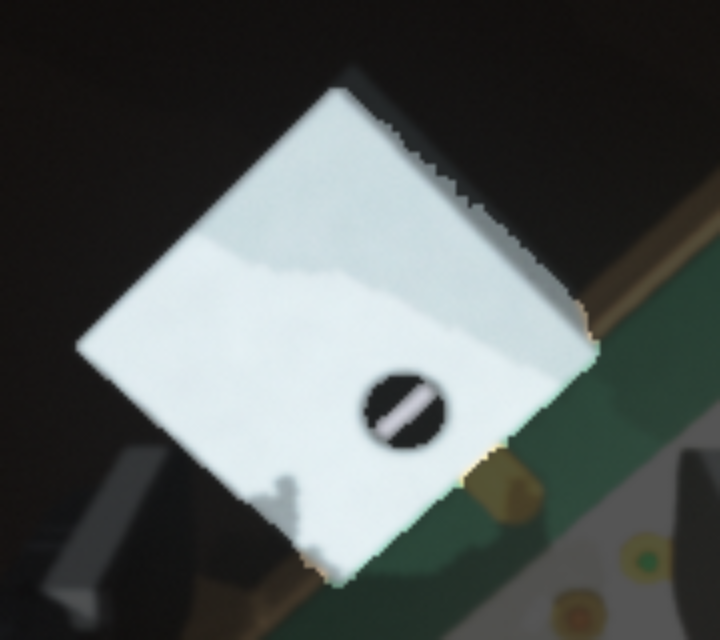

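View pics/w1_tray.png

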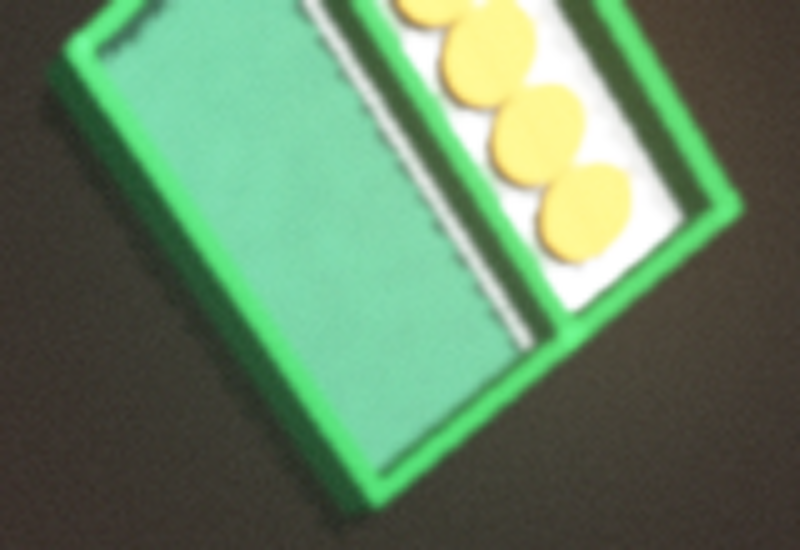

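Run:
```python
from h import *
c=get_calibration('wrist')
f=lambda u,v:(u/4+170,v/4+140)
P={n:onz(c,*f(u,v),.065) for n,u,v in [('hole',404,410),('L',78,346),('T',338,88),('R',598,348),('B',337,587),('s1',376,434),('s2',433,385)]}
for n in P: print(n,P[n].round(4))
for a,b in ['LT','TR','RB','BL']:
    d=P[b]-P[a]; print(a,b,np.linalg.norm(d).round(4),np.arctan2(d[1],d[0]).round(3))
ce=(P['L']+P['T']+P['R']+P['B'])/4; print('centre',ce)
g=lambda u,v:(u/5+370,v/5)
T={n:onz(c,*g(u,v),.014) for n,u,v in [('NE',72,44),('SE',376,500),('SW',735,205),('mid',568,325)]}
for n in T: print(n,T[n].round(4))
d=T['NE']-T['SE'];print(np.linalg.norm(d),np.arctan2(d[1],d[0])); d=T['SW']-T['SE'];print(np.linalg.norm(d),np.arctan2(d[1],d[0])-np.pi/2)
```

```text
hole [ 0.5058 -0.0464  0.065 ]
L [ 0.4212 -0.0785  0.065 ]
T [0.4443 0.0192 0.065 ]
R [ 0.5405 -0.0026  0.065 ]
B [ 0.5188 -0.1031  0.065 ]
s1 [ 0.503  -0.0566  0.065 ]
s2 [ 0.5085 -0.0359  0.065 ]
L T 0.1004 1.339
T R 0.0987 -0.223
R B 0.1028 -1.783
B L 0.1007 2.895
centre [ 0.48117241 -0.04127556  0.065     ]
NE [0.4754 0.2214 0.014 ]
SE [0.589  0.1875 0.014 ]
SW [0.614  0.2744 0.014 ]
mid [0.6002 0.2376 0.014 ]
0.1185621983095987 2.8516069697080786
0.09042912184248582 -0.28015037330368986
```

The wrist result is about 7 mm away from the top view. I used a calibration read after the arm had settled, but the picture was taken while it was still creeping. I'll retake it settled and save the calibration with the picture.

```bash
cat >> h.py <<'E'
import pickle
def snap(n,f):
    c=get_calibration(n); im=capture(n); cv2.imwrite(f'pics/{f}.png',im[:,:,::-1]); pickle.dump(c,open(f'pics/{f}.pkl','wb')); return im,c
def cal(f): return pickle.load(open(f'pics/{f}.pkl','rb'))
E
python3 - <<'E'
from h import *
st(); snap('wrist','w2'); st()
im=cv2.imread('pics/w2.png')
cv2.imwrite('pics/w2_box.png',cv2.resize(im[130:300,170:350],None,fx=3.5,fy=3.5,interpolation=cv2.INTER_CUBIC))
cv2.imwrite('pics/w2_tray.png',cv2.resize(im[0:130,360:540],None,fx=4.4,fy=4.4,interpolation=cv2.INTER_CUBIC))
E
```

```text
t 2.0 tcp [0.4811 0.004  0.2504] yang 0.5712 z [ 0.    -0.003 -1.   ] F [-0.3 -5.5  0.2] T [-0.37  0.05  0.01] g 6.01 q7 0.49
t 2.05 tcp [0.4813 0.0068 0.2505] yang 0.5747 z [ 0.    -0.001 -1.   ] F [-0.8  1.1  0.2] T [0.01 0.   0.03] g 5.99 q7 0.49
```

View pics/w2_box.png

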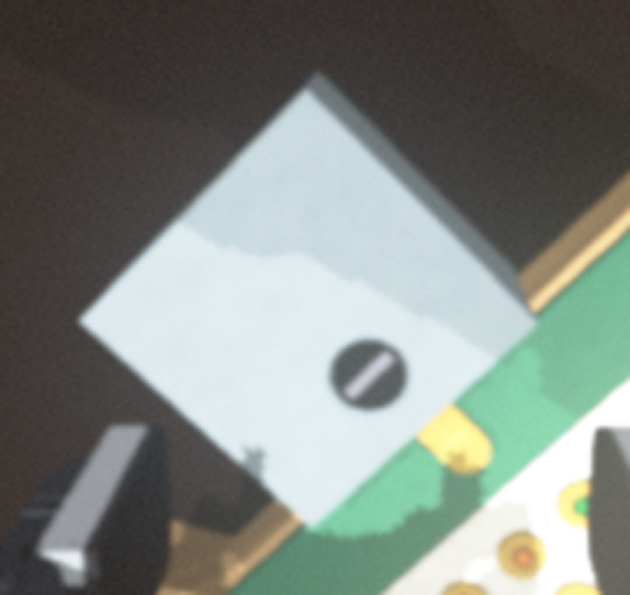

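View pics/w2_tray.png

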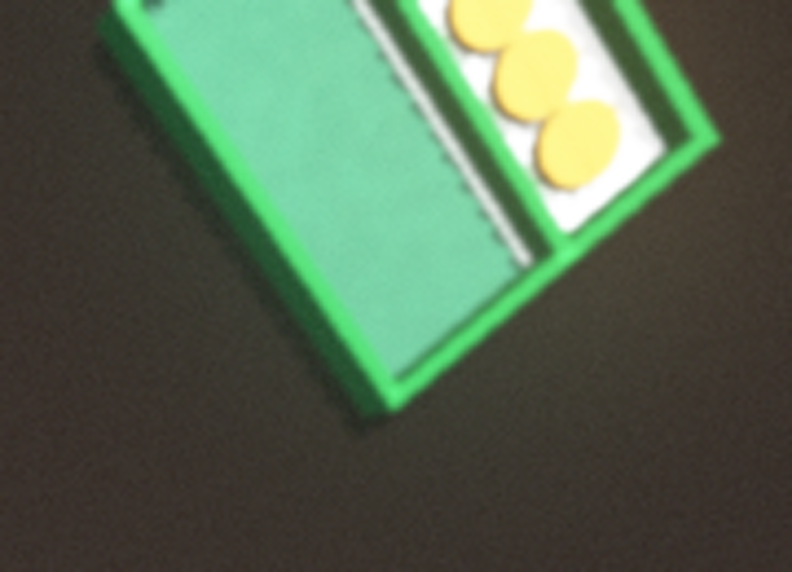

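Run:
```python
from h import *
c=cal('w2')
f=lambda u,v:(u/3.5+170,v/3.5+130)
P={n:onz(c,*f(u,v),.065) for n,u,v in [('hole',369,374),('L',79,321),('T',307,88),('R',536,323),('B',312,528),('s1',349,396),('s2',391,355)]}
for n in P: print(n,P[n].round(4))
for a,b in ['LT','TR','RB','BL']:
    d=P[b]-P[a]; print(a,b,np.linalg.norm(d).round(4),np.arctan2(d[1],d[0]).round(3))
ce=(P['L']+P['T']+P['R']+P['B'])/4; print('centre',ce)
g=lambda u,v:(u/4.4+360,v/4.4)
T={n:onz(c,*g(u,v),.014) for n,u,v in [('SE',390,408),('SW',718,137),('mid',568,246)]}
for n in T: print(n,T[n].round(4))
d=T['SW']-T['SE'];print(np.linalg.norm(d),np.arctan2(d[1],d[0])-np.pi/2)
st(); go([.485,-.16,.25],.28,5)
```

```text
hole [ 0.5063 -0.0381  0.065 ]
L [ 0.4214 -0.0719  0.065 ]
T [0.4434 0.0269 0.065 ]
R [0.5407 0.004  0.065 ]
B [ 0.5196 -0.0936  0.065 ]
s1 [ 0.505  -0.0478  0.065 ]
s2 [ 0.5087 -0.0291  0.065 ]
L T 0.1012 1.352
T R 0.1 -0.231
R B 0.0999 -1.784
B L 0.1005 2.924
centre [ 0.48125902 -0.03367878  0.065     ]
SE [0.5871 0.1954 0.014 ]
SW [0.6127 0.2848 0.014 ]
mid [0.599  0.2475 0.014 ]
0.0929649702487011 -0.2792263638533572
t 2.05 tcp [0.4813 0.0068 0.2505] yang 0.5747 z [ 0.    -0.001 -1.   ] F [-0.8  1.1  0.2] T [0.01 0.   0.03] g 5.99 q7 0.49
[-2.84 -1.75  0.01] 3.38
[-2.94 -1.58  0.01] 3.38
[-3.03 -1.41  0.01] 3.38
[-3.11 -1.22  0.01] 3.38
[-3.17 -1.04  0.01] 3.38
```

Now it agrees: keyhole (0.506, -0.038), box yaw about -0.22, sides 100 mm. On to the rack.

arm_command(
  plan=[-2.8, -1.8, 0, 3.4, 6, -2.9, -1.6, 0, 3.4, 6, -3.0, -1.4, 0, 3.4, 6, -3.1, -1.2, 0, 3.4, 6, -3.2, -1.0, 0, 3.4, 6],
)

```text
time: 2.55
tcp_pos: [0.4861, -0.1543, 0.2502]
ee_rot: [0.599, 0.801, 0.0, -0.0]
wrist_force: [0.2, -0.1, -1.2]
grip_width: 0.704
```

arm_command(
  plan=[0, 0, 0, 0, 6, 0, 0, 0, 0, 6, 0, 0, 0, 0, 6],
)

```text
time: 2.85
tcp_pos: [0.4864, -0.152, 0.25]
ee_rot: [0.598, 0.802, 0.0, -0.0]
wrist_force: [0.4, 0.6, -0.2]
grip_width: 0.702
```

Run:
```python
from h import *
st(); snap('wrist','w3'); st()
```

```text
t 2.85 tcp [ 0.4864 -0.152   0.25  ] yang 0.29 z [-0.     0.001 -1.   ] F [ 0.4  0.6 -0.2] T [-0.05  0.03  0.  ] g 5.99 q7 0.55
t 2.9 tcp [ 0.4864 -0.1519  0.2501] yang 0.2905 z [-0.     0.001 -1.   ] F [ 0.1  0.6 -0.9] T [-0.01 -0.03 -0.03] g 6.01 q7 0.55
```

View pics/w3.png

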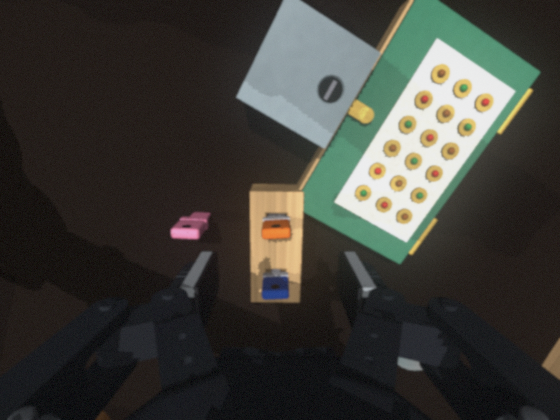

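The wrist view now looks straight along the rack: orange bow (277,230), blue bow (276,288), pink look-alike (190,226) outside the rack, keyhole (331,89).

Run:
```python
from h import *
im=cv2.imread('pics/w3.png'); c=cal('w3'); hsv=cv2.cvtColor(im,cv2.COLOR_BGR2HSV)
cv2.imwrite('pics/w3_rack.png',cv2.resize(im[175:310,235:320],None,fx=6.0,fy=4.4,interpolation=cv2.INTER_CUBIC))
cv2.imwrite('pics/w3_rack.png',cv2.resize(im[180:312,235:320],None,fx=4.5,fy=4.5,interpolation=cv2.INTER_CUBIC))
for n,lo,hi in [('or',(3,150,60),(14,255,255)),('bl',(105,120,40),(130,255,255))]:
    m=cv2.inRange(hsv,lo,hi); m[:180]=0; m[:,:235]=0;m[:,320:]=0
    cn=max(cv2.findContours(m,0,1)[0],key=cv2.contourArea); print(n,cv2.boundingRect(cn),cv2.minAreaRect(cn))
f=lambda u,v:(u,v)
for n,u,v in [('hole',331,89)]: print(n,onz(c,u,v,.065).round(4))
```

```text
or (262, 220, 29, 19) ((276.0, 229.0), (28.0, 18.0), 0.0)
bl (263, 278, 25, 21) ((274.7004089355469, 288.2062072753906), (19.462024688720703, 24.452289581298828), 86.42366790771484)
hole [ 0.5069 -0.038   0.065 ]
```

View pics/w3_rack.png

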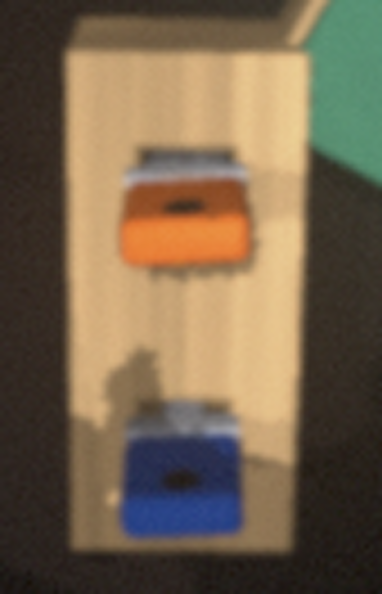

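Run:
```python
from h import *
c=cal('w3'); f=lambda u,v:(u/4.5+235,v/4.5+180)
for n,q in [('or',[(121,219),(252,214),(249,261),(122,264)]),('bl',[(122,496),(243,490),(241,532),(122,535)])]:
    P=np.array([onz(c,*f(*k),.087) for k in q]); d=P[1]-P[0];e=P[2]-P[3]; w=P[3]-P[0]
    print(n,P.mean(0).round(4),np.linalg.norm(d).round(4),np.linalg.norm(e).round(4),np.linalg.norm(w).round(4),np.arctan2(*d[1::-1]).round(3),np.arctan2(*e[1::-1]).round(3))
P={n:onz(c,*f(*k),.045) for n,k in [('a',(67,52)),('b',(311,52)),('c',(294,551)),('d',(73,551))]}
for n in P: print(n,P[n].round(4))
for a,b in ['ab','bc','cd','da']:
    d=P[b]-P[a]; print(a,b,np.linalg.norm(d).round(4),np.arctan2(d[1],d[0]).round(3))
```

```text
or [ 0.4962 -0.1862  0.087 ] 0.0294 0.0288 0.0108 0.33 0.315
bl [ 0.515  -0.2532  0.087 ] 0.0289 0.0286 0.0105 0.345 0.318
a [ 0.4579 -0.1619  0.045 ]
b [ 0.516  -0.1446  0.045 ]
c [ 0.555  -0.2801  0.045 ]
d [ 0.4963 -0.2976  0.045 ]
a b 0.0607 0.289
b c 0.1409 -1.291
c d 0.0612 -2.852
d a 0.141 1.847
```

Run:
```python
from h import *
st(); go([.4962,-.1865,.12],.315,5)
```

```text
t 2.9 tcp [ 0.4864 -0.1519  0.2501] yang 0.2905 z [-0.     0.001 -1.   ] F [ 0.1  0.6 -0.9] T [-0.01 -0.03 -0.03] g 6.01 q7 0.55
[-0.72 -0.01  2.6 ] -0.28
[-0.72 -0.01  2.6 ] -0.28
[-0.72 -0.02  2.6 ] -0.28
[-0.72 -0.02  2.6 ] -0.28
[-0.72 -0.03  2.6 ] -0.28
```

arm_command(
  plan=[-0.9, 0, 3.2, -0.3, 6, -0.9, 0, 3.2, -0.3, 6, -0.9, 0, 3.2, -0.4, 6, -0.9, -0.1, 3.4, -0.4, 6, 0, 0, 0, 0, 6],
)

```text
time: 3.4
tcp_pos: [0.4927, -0.1871, 0.1161]
ee_rot: [0.588, 0.809, -0.002, -0.004]
wrist_force: [0.1, 0.1, -0.2]
grip_width: 0.7
```

Run:
```python
from h import *
st(); go([.4962,-.1865,.072],.315,3); snap('wrist','w4')
```

```text
t 3.4 tcp [ 0.4927 -0.1871  0.1161] yang 0.3127 z [-0.009  0.001 -1.   ] F [ 0.1  0.1 -0.2] T [ 0.05  0.04 -0.02] g 5.98 q7 0.74
[-0.02  0.12  1.47] -0.04
[-0.02  0.12  1.47] -0.04
[-0.02  0.12  1.47] -0.04
```

View pics/w4.png

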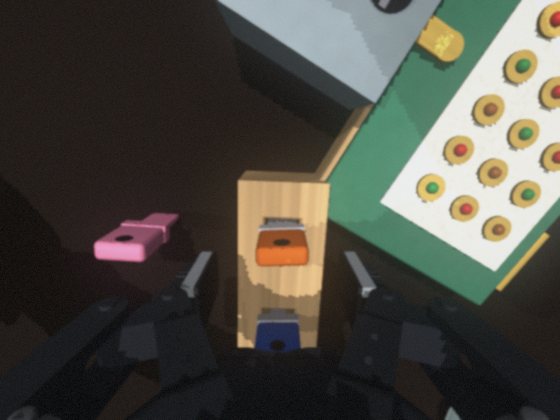

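The orange bow sits between the jaws: top-face corners roughly (258,246), (307,244), (306,263), (258,265). I'll check its position from this closer view.

Run:
```python
from h import *
im=cv2.imread('pics/w4.png'); c=cal('w4')
cv2.imwrite('pics/w4_c.png',cv2.resize(im[205:285,235:335],None,fx=6,fy=6,interpolation=cv2.INTER_CUBIC))
P=np.array([onz(c,u,v,.087) for u,v in [(258,246),(307,244),(306,263),(258,265)]]);print(P.round(4),P.mean(0))
st()
```

```text
[[ 0.4813 -0.1846  0.087 ]
 [ 0.5065 -0.1752  0.087 ]
 [ 0.5098 -0.1861  0.087 ]
 [ 0.4847 -0.1956  0.087 ]] [ 0.4955824  -0.18537097  0.087     ]
t 3.45 tcp [ 0.4943 -0.1871  0.1185] yang 0.3127 z [-0.005  0.001 -1.   ] F [-0.6 -0.  -0.7] T [ 0.02 -0.04  0.  ] g 6.01 q7 0.74
```

View pics/w4_c.png

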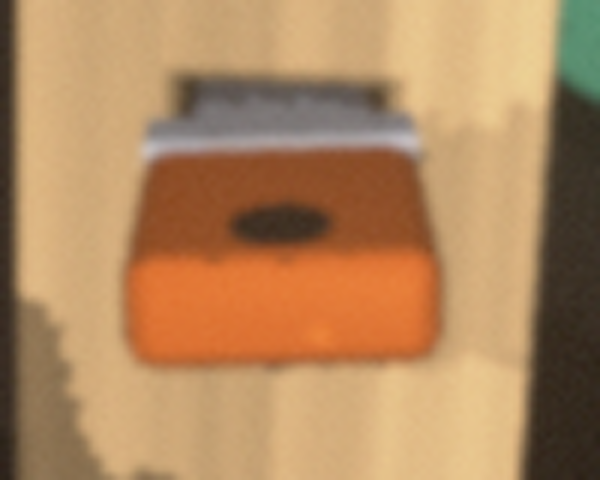

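arm_command(
  plan=[-0.1, 0.2, 2.0, 0, 6, 0, 0, 1.5, 0, 6, 0, 0, 1.0, 0, 6, 0, 0, 0, 0, 6, 0, 0, 0, 0, 6],
)

```text
time: 3.95
tcp_pos: [0.4983, -0.1886, 0.0759]
ee_rot: [0.589, 0.808, 0.0, 0.0]
wrist_force: [0.6, 0.8, 0.4]
grip_width: 0.705
```

Run:
```python
from h import *
st(); go([.4962,-.1863,.072],.313,1)
```

```text
t 3.95 tcp [ 0.4983 -0.1886  0.0759] yang 0.312 z [ 0.001  0.    -1.   ] F [0.6 0.8 0.4] T [ 0.04 -0.05 -0.02] g 6.02 q7 0.78
[ 0.28 -0.12  0.39] -0.06
```

arm_command(
  plan=[0.2, -0.1, 0.4, 0, 6, 0, 0, 0, 0, 2.4, 0, 0, 0, 0, 2.4, 0, 0, 0, 0, 2.4, 0, 0, 0, 0, 2.4],
  newtons=60,
)

```text
time: 4.45
tcp_pos: [0.4965, -0.1872, 0.0718]
ee_rot: [0.589, 0.808, 0.0, 0.0]
wrist_force: [-1.0, 0.7, 3.7]
grip_width: 0.341
```

arm_command(
  plan=[0, 0, 0, 0, 2.4, 0, 0, 0, 0, 2.4, 0, 0, 0, 0, 2.4],
)

```text
time: 4.75
tcp_pos: [0.4964, -0.1871, 0.0717]
ee_rot: [0.589, 0.808, 0.0, -0.0]
wrist_force: [-1.4, 0.1, 6.0]
grip_width: 0.338
```

Run:
```python
from h import *
st()
```

```text
t 4.75 tcp [ 0.4964 -0.1871  0.0717] yang 0.3118 z [ 0.  0. -1.] F [-1.4  0.1  6. ] T [ 0.23  0.47 -0.03] g 2.88 q7 0.78
```

arm_command(
  plan=[0, 0, -1.5, 0, 2.4, 0, 0, -2.5, 0, 2.4, 0, 0, -3.5, 0, 2.4, 0, 0, -3.5, 0, 2.4, 0, 0, -2.0, 0, 2.4],
)

```text
time: 5.25
tcp_pos: [0.4976, -0.1879, 0.205]
ee_rot: [0.589, 0.808, 0.001, 0.002]
wrist_force: [-0.1, -0.6, -0.8]
grip_width: 0.338
```

Run:
```python
from h import *
st(); go([.4965,-.1865,.19],-.219+np.pi/2,10); print(); go([.506,-.038,.19],-.219+np.pi/2,10)
```

```text
t 5.25 tcp [ 0.4976 -0.1879  0.205 ] yang 0.3114 z [ 0.005 -0.001 -1.   ] F [-0.1 -0.6 -0.8] T [-0.04 -0.05 -0.02] g 2.89 q7 0.68
[ 0.02 -0.01  0.15] -5.96
[ 0.02 -0.    0.15] -5.96
[ 0.02 -0.    0.15] -5.96
[ 0.02 -0.    0.15] -5.96
[0.02 0.   0.15] -5.96
[0.02 0.   0.15] -5.96
[0.02 0.   0.15] -5.96
[0.02 0.01 0.15] -5.96
[0.02 0.01 0.15] -5.96
[0.01 0.01 0.15] -5.96

[1.4  0.54 0.15] -5.96
[1.34 0.68 0.15] -5.96
[1.26 0.82 0.15] -5.96
[1.17 0.94 0.15] -5.96
[1.06 1.06 0.15] -5.96
[0.95 1.16 0.15] -5.96
[0.82 1.26 0.15] -5.96
[0.69 1.33 0.15] -5.96
[0.54 1.4  0.15] -5.96
[0.4  1.45 0.15] -5.96
```

arm_command(
  plan=[1.4, 0.5, 0.1, -6, 2.4, 1.3, 0.7, 0.1, -6, 2.4, 1.3, 0.8, 0.1, -6, 2.4, 1.2, 0.9, 0.1, -6, 2.4, 1.1, 1.1, 0.1, -6, 2.4],
)

```text
time: 5.75
tcp_pos: [0.4997, -0.1115, 0.1971]
ee_rot: [0.358, 0.934, 0.0, 0.001]
wrist_force: [0.1, 0.6, -0.2]
grip_width: 0.339
```

arm_command(
  plan=[1.0, 1.2, 0.2, -6, 2.4, 0.8, 1.3, 0.2, -6, 2.4, 0.7, 1.3, 0.2, -6, 2.4, 0.5, 1.4, 0.2, -6, 2.4, 0.4, 1.4, 0.2, -6, 2.4],
)

```text
time: 6.25
tcp_pos: [0.5039, -0.0364, 0.187]
ee_rot: [0.104, 0.995, 0.0, 0.001]
wrist_force: [-0.9, 0.0, 0.1]
grip_width: 0.34
```

arm_command(
  plan=[0, 0, 0, 0, 2.4, 0, 0, 0, 0, 2.4, 0, 0, 0, 0, 2.4],
)

```text
time: 6.55
tcp_pos: [0.5037, -0.038, 0.1867]
ee_rot: [0.107, 0.994, -0.0, 0.0]
wrist_force: [0.2, -0.6, -0.0]
grip_width: 0.34
```

Run:
```python
from h import *
st(); go([.5063,-.038,.19],-.219+np.pi/2,1); snap('wrist','w5');snap('scene','s5')
im=cv2.imread('pics/s5.png');cv2.imwrite('pics/s5_c.png',cv2.resize(im[130:290,150:350],None,fx=4,fy=3.7,interpolation=cv2.INTER_CUBIC))
```

```text
t 6.55 tcp [ 0.5037 -0.038   0.1867] yang 1.356 z [ 0.001 -0.    -1.   ] F [ 0.2 -0.6 -0. ] T [-0.01  0.03 -0.03] g 2.9 q7 1.4
[-0.26  0.06 -0.33] 0.24
```

View pics/w5.png

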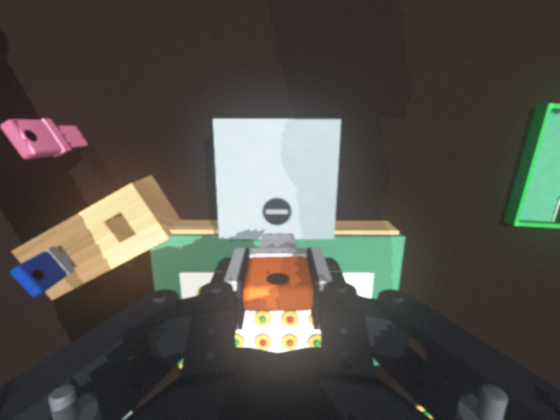

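View pics/s5_c.png

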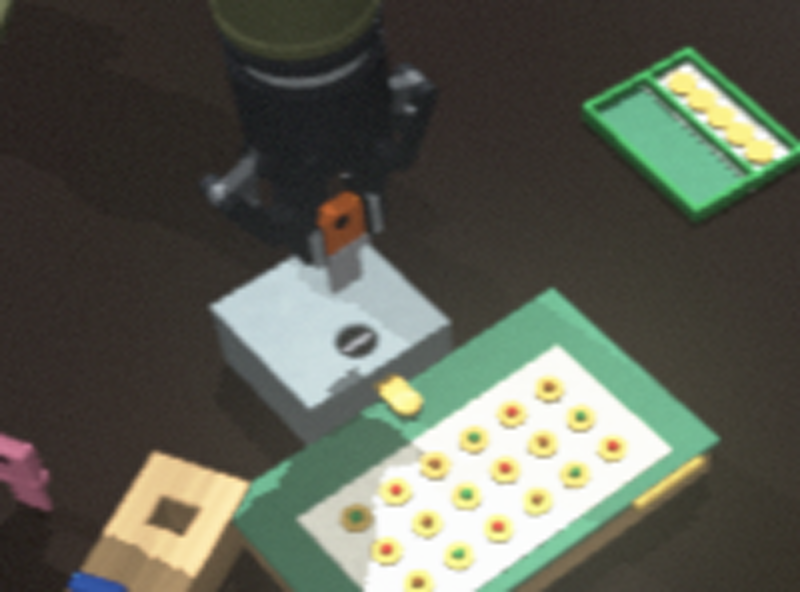

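The rack's orange hole is now empty and the key is held upright. In the wrist view the box lies square to the image, with the hole at (277,211) and the bow at (279,280). I'll measure the alignment precisely.

Run:
```python
from h import *
im=cv2.imread('pics/w5.png')
cv2.imwrite('pics/w5_c.png',cv2.resize(im[190:320,215:345],None,fx=4.5,fy=4.5,interpolation=cv2.INTER_CUBIC))
```

```text
(no output)
```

View pics/w5_c.png

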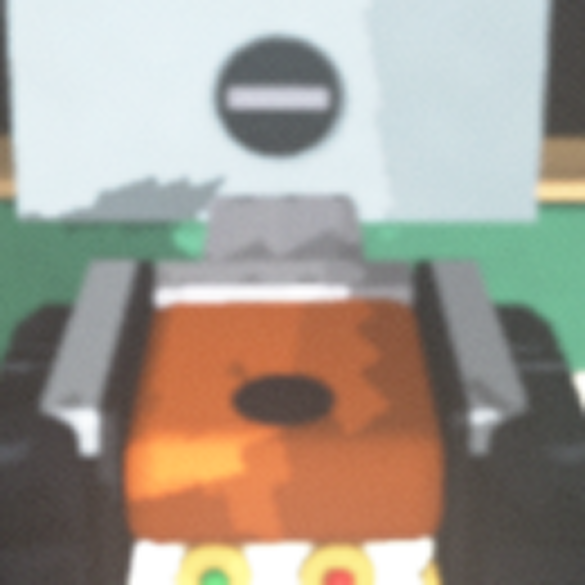

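Run:
```python
from h import *
c=cal('w5'); f=lambda u,v:(u/4.5+215,v/4.5+190)
s,R=tool(); p=s['tcp_pos']; st()
def T(n,u,v,z):
    X=onz(c,*f(u,v),z); print(n,X.round(4),'tool',(R.T@(X-p)*1000).round(1))
T('hole',279,97,.065);T('holeL',215,97,.065);T('holeR',343,97,.065);T('top',279,34,.065);T('bot',279,160,.065)
T('boxL',10,97,.065);T('boxR',545,97,.065);T('boxbottom',279,219,.065)
T('tipL',208,198,.124);T('tipR',358,198,.124);T('bowTL',128,460,.202);T('bowtopL',126,545,.202);T('bowtopR',440,541,.202);T('neckL',155,300,.16)
T('neckR',413,303,.16)
for n,u,v in [('hole',354,340)]:
    cs=cal('s5'); print(onz(cs,u/4+150,v/3.7+130,.065))
```

```text
t 6.65 tcp [ 0.5036 -0.0379  0.1866] yang 1.3564 z [ 0.001 -0.    -1.   ] F [-0.   0.  -0.7] T [-0.03  0.04  0.02] g 2.92 q7 1.4
hole [ 0.5061 -0.0382  0.065 ] tool [ -2.4   0.3 121.6]
holeL [ 0.5036 -0.05    0.065 ] tool [ -2.4 -11.8 121.6]
holeR [ 0.5087 -0.0263  0.065 ] tool [ -2.5  12.4 121.6]
top [ 0.4942 -0.0356  0.065 ] tool [  9.8   0.3 121.6]
bot [ 0.5184 -0.0409  0.065 ] tool [-15.    0.2 121.6]
boxL [ 0.4952 -0.0879  0.065 ] tool [ -2.4 -50.6 121.6]
boxR [0.5169 0.011  0.065 ] tool [ -2.5  50.6 121.6]
boxbottom [ 0.5302 -0.0435  0.065 ] tool [-27.1   0.2 121.6]
tipL [ 0.5025 -0.048   0.124 ] tool [ -1.  -10.1  62.6]
tipR [ 0.5072 -0.0264  0.124 ] tool [-1.  12.  62.6]
bowTL [ 0.4984 -0.0503  0.202 ] tool [  2.5 -13.3 -15.4]
bowtopL [ 0.5069 -0.0527  0.202 ] tool [ -6.4 -13.7 -15.4]
bowtopR [ 0.5128 -0.0242  0.202 ] tool [ -6.   15.4 -15.4]
neckL [ 0.5014 -0.0524  0.16  ] tool [ -0.9 -14.7  26.6]
neckR [ 0.5085 -0.0219  0.16  ] tool [-1.3 16.7 26.6]
[ 0.50509081 -0.04040113  0.065     ]
```

arm_command(
  plan=[0, -0.07, 2.0, 0, 2.4, 0, 0, 2.0, 0, 2.4, 0, 0, 1.3, 0, 2.4, 0, 0, 0, 0, 2.4, 0, 0, 0, 0, 2.4],
)

```text
time: 7.15
tcp_pos: [0.5037, -0.0378, 0.1336]
ee_rot: [0.106, 0.994, -0.0, 0.0]
wrist_force: [0.5, -0.5, 0.4]
grip_width: 0.337
```

Run:
```python
from h import *
st(); snap('wrist','w6');snap('scene','s6')
im=cv2.imread('pics/s6.png');cv2.imwrite('pics/s6_c.png',cv2.resize(im[170:260,190:290],None,fx=7,fy=6.5,interpolation=cv2.INTER_CUBIC))
im=cv2.imread('pics/w6.png');cv2.imwrite('pics/w6_c.png',cv2.resize(im[160:310,205:355],None,fx=4,fy=4,interpolation=cv2.INTER_CUBIC)); st()
```

```text
t 7.15 tcp [ 0.5037 -0.0378  0.1336] yang 1.3583 z [ 0. -0. -1.] F [ 0.5 -0.5  0.4] T [ 0.02 -0.03  0.03] g 2.88 q7 1.43
t 7.25 tcp [ 0.5042 -0.0376  0.1343] yang 1.3587 z [ 0.002  0.    -1.   ] F [-0.3 -0.4 -0.3] T [0.06 0.01 0.05] g 2.94 q7 1.43
```

View pics/w6_c.png

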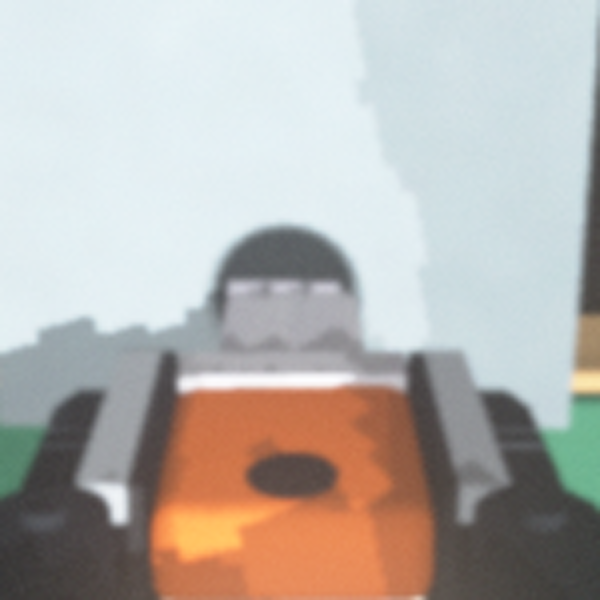

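View pics/s6_c.png

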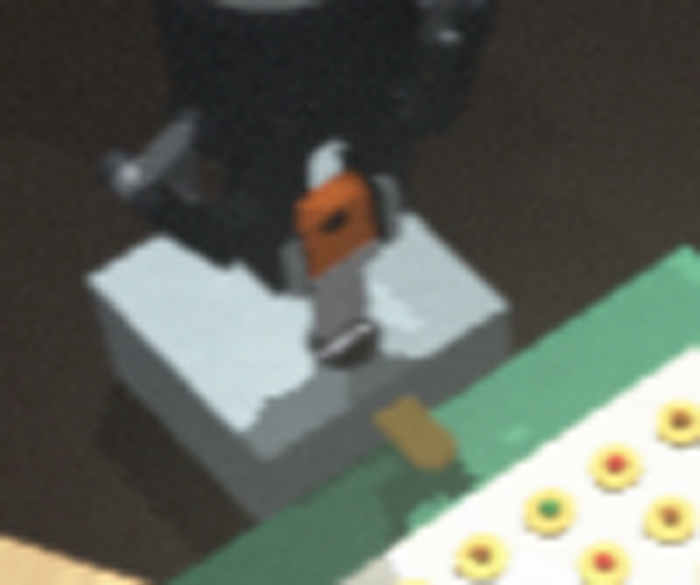

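Run:
```python
from h import *
c=cal('w6'); f=lambda u,v:(u/4+205,v/4+160)
s,R=tool(); p=np.array([.5037,-.0378,.1336])
def T(n,u,v,z):
    X=onz(c,*f(u,v),z); print(n,X.round(4),'tool',(R.T@(X-p)*1000).round(1))
T('holetop',287,226,.065);T('hole',287,295,.065);T('holeL',215,290,.065);T('holeR',358,290,.065);T('tip',290,292,.0709);T('tipL',222,300,.0709);T('tipR',359,300,.0709)
T('marktop',290,281,.065)
```

```text
holetop [ 0.4945 -0.0355  0.065 ] tool [ 9.6  0.3 68.6]
hole [ 0.5065 -0.0381  0.065 ] tool [-2.7  0.2 68.6]
holeL [ 0.5031 -0.0499  0.065 ] tool [ -1.8 -12.   68.6]
holeR [ 0.5082 -0.0261  0.065 ] tool [-1.8 12.3 68.6]
tip [ 0.504  -0.0371  0.0709] tool [-0.   0.7 62.7]
tipL [ 0.503  -0.0484  0.0709] tool [ -1.4 -10.5  62.7]
tipR [ 0.5078 -0.0262  0.0709] tool [-1.5 12.2 62.7]
marktop [ 0.5042 -0.0371  0.065 ] tool [-0.2  0.7 68.6]
```

arm_command(
  plan=[-0.08, -0.06, 0, 0, 2.4, 0, 0, 0, 0, 2.4, 0, 0, 0, 0, 2.4],
)

```text
time: 7.55
tcp_pos: [0.5043, -0.0382, 0.1337]
ee_rot: [0.106, 0.994, 0.0, 0.0]
wrist_force: [-1.2, -0.7, 0.2]
grip_width: 0.342
```

Run:
```python
from h import *
st()
```

```text
t 7.55 tcp [ 0.5043 -0.0382  0.1337] yang 1.359 z [ 0.001  0.    -1.   ] F [-1.2 -0.7  0.2] T [ 0.02  0.03 -0.01] g 2.92 q7 1.43
```

arm_command(
  plan=[0, 0, 0.4, 0, 2.4, 0, 0, 0.4, 0, 2.4, 0, 0, 0.3, 0, 2.4, 0, 0, 0, 0, 2.4],
  newtons=80,
)

```text
time: 7.95
tcp_pos: [0.5036, -0.0382, 0.1216]
ee_rot: [0.106, 0.994, -0.0, -0.001]
wrist_force: [-0.2, -0.6, 0.1]
grip_width: 0.334
```

Run:
```python
from h import *
st()
```

```text
t 7.95 tcp [ 0.5036 -0.0382  0.1216] yang 1.3591 z [-0.001 -0.    -1.   ] F [-0.2 -0.6  0.1] T [ 0.02  0.03 -0.01] g 2.85 q7 1.44
```

arm_command(
  plan=[0, 0, 0.2, 0, 2.4, 0, 0, 0.2, 0, 2.4, 0, 0, 0.2, 0, 2.4, 0, 0, 0, 0, 2.4],
)

```text
time: 8.35
tcp_pos: [0.5041, -0.0383, 0.1161]
ee_rot: [0.106, 0.994, -0.0, -0.0]
wrist_force: [0.2, -0.2, -0.5]
grip_width: 0.337
```

Run:
```python
from h import *
st()
```

```text
t 8.35 tcp [ 0.5041 -0.0383  0.1161] yang 1.359 z [-0. -0. -1.] F [ 0.2 -0.2 -0.5] T [-0.02 -0.    0.02] g 2.87 q7 1.44
```

arm_command(
  plan=[0, 0, 0.2, 0, 2.4, 0, 0, 0.2, 0, 2.4, 0, 0, 0.2, 0, 2.4, 0, 0, 0, 0, 2.4],
)

```text
time: 8.75
tcp_pos: [0.5043, -0.0383, 0.1101]
ee_rot: [0.106, 0.994, -0.0, 0.0]
wrist_force: [1.2, -0.1, -1.2]
grip_width: 0.339
```

Run:
```python
from h import *
st()
```

```text
t 8.75 tcp [ 0.5043 -0.0383  0.1101] yang 1.359 z [ 0. -0. -1.] F [ 1.2 -0.1 -1.2] T [-0.07 -0.26 -0.04] g 2.9 q7 1.45
```

arm_command(
  plan=[0, 0, 0.3, 0, 2.4, 0, 0, 0.3, 0, 2.4, 0, 0, 0.3, 0, 2.4, 0, 0, 0.3, 0, 2.4, 0, 0, 0, 0, 2.4],
)

```text
time: 9.25
tcp_pos: [0.5043, -0.0383, 0.098]
ee_rot: [0.106, 0.994, -0.0, 0.0]
wrist_force: [2.0, 0.7, -1.6]
grip_width: 0.338
```

Run:
```python
from h import *
st()
```

```text
t 9.25 tcp [ 0.5043 -0.0383  0.098 ] yang 1.359 z [ 0. -0. -1.] F [ 2.   0.7 -1.6] T [-0.1  -0.54  0.01] g 2.88 q7 1.45
```

arm_command(
  plan=[-0.05, 0, 0.2, 0, 2.4, 0, 0, 0.2, 0, 2.4, 0, 0, 0.2, 0, 2.4, 0, 0, 0.1, 0, 2.4, 0, 0, 0, 0, 2.4],
)

```text
time: 9.75
tcp_pos: [0.5045, -0.0383, 0.0918]
ee_rot: [0.106, 0.994, 0.0, -0.0]
wrist_force: [-0.9, -0.0, 3.9]
grip_width: 0.34
```

Run:
```python
from h import *
st(); snap('wrist','w7'); snap('scene','s7')
im=cv2.imread('pics/s7.png');a=cv2.resize(im[180:260,200:280],None,fx=5,fy=5,interpolation=cv2.INTER_CUBIC)
im=cv2.imread('pics/w7.png');b=cv2.resize(im[160:300,215:345],(371,400),interpolation=cv2.INTER_CUBIC)
cv2.imwrite('pics/j7.png',np.hstack([a,b]))
```

```text
t 9.75 tcp [ 0.5045 -0.0383  0.0918] yang 1.359 z [-0.  0. -1.] F [-0.9 -0.   3.9] T [-0.04  0.23  0.05] g 2.9 q7 1.46
```

View pics/j7.png

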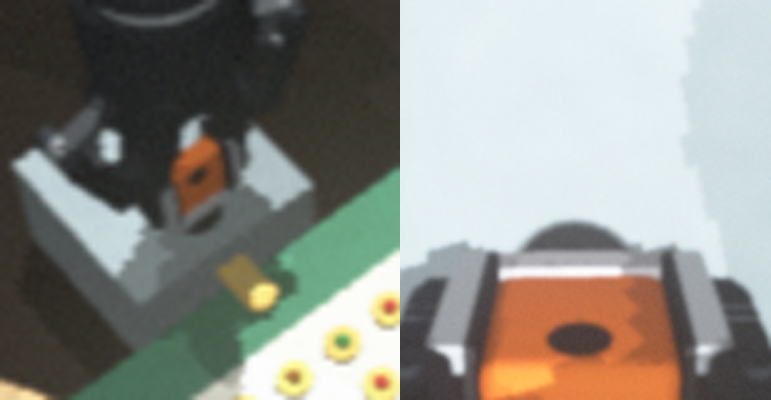

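Orange is home: TCP z 0.0918 against the expected 0.0917, with the shoulder in contact at about 4 N. Now I'll turn it clockwise, following the small offset between TCP and lock axis.

arm_command(
  plan=[0, 0.02, 0, 6, 2.4, 0, 0.02, 0, 6, 2.4, 0, 0.02, 0, 6, 2.4, 0, 0.02, 0, 6, 2.4, 0, 0.02, 0, 6, 2.4],
  newtons=100,
)

```text
time: 10.35
tcp_pos: [0.5056, -0.0385, 0.0918]
ee_rot: [0.362, 0.932, -0.0, 0.001]
wrist_force: [0.1, -2.6, 3.1]
grip_width: 0.33
```

Run:
```python
from h import *
st()
```

```text
t 10.35 tcp [ 0.5056 -0.0385  0.0918] yang 0.831 z [ 0.002 -0.001 -1.   ] F [ 0.1 -2.6  3.1] T [-0.67 -0.2   0.08] g 2.82 q7 0.94
```

arm_command(
  plan=[0, 0.02, 0, 6, 2.4, 0, 0.02, 0, 6, 2.4, 0, 0.02, 0, 6, 2.4, 0, 0.02, 0, 6, 2.4, 0, 0.02, 0, 6, 2.4],
)

```text
time: 10.85
tcp_pos: [0.5062, -0.0387, 0.0918]
ee_rot: [0.591, 0.807, -0.001, 0.001]
wrist_force: [-0.2, -3.9, 3.8]
grip_width: 0.335
```

Run:
```python
from h import *
st()
```

```text
t 10.85 tcp [ 0.5062 -0.0387  0.0918] yang 0.307 z [ 0.001 -0.002 -1.   ] F [-0.2 -3.9  3.8] T [-0.99  0.07  0.08] g 2.86 q7 0.43
```

arm_command(
  plan=[-0.05, 0.02, 0, 5, 2.4, -0.05, 0.01, 0, 5, 2.4, -0.03, 0, 0, 5, 2.4],
)

```text
time: 11.15
tcp_pos: [0.5064, -0.039, 0.0918]
ee_rot: [0.691, 0.723, -0.0, 0.0]
wrist_force: [-1.6, -1.6, 5.2]
grip_width: 0.331
```

Run:
```python
from h import *
st()
```

```text
t 11.15 tcp [ 0.5064 -0.039   0.0918] yang 0.0462 z [ 0.    -0.001 -1.   ] F [-1.6 -1.6  5.2] T [-0.48  0.29  0.07] g 2.83 q7 0.18
```

arm_command(
  plan=[0, 0.01, 0, 3, 2.4, 0, 0.01, 0, 3, 2.4],
)

```text
time: 11.35
tcp_pos: [0.5065, -0.039, 0.0918]
ee_rot: [0.726, 0.688, -0.001, 0.001]
wrist_force: [-1.5, -3.0, 6.5]
grip_width: 0.336
```

Run:
```python
from h import *
st()
```

```text
t 11.35 tcp [ 0.5065 -0.039   0.0918] yang -0.0544 z [-0.    -0.002 -1.   ] F [-1.5 -3.   6.5] T [-0.64  0.39  1.22] g 2.87 q7 0.08
```

arm_command(
  plan=[0, 0.01, 0, 3, 2.4, 0, 0, 0, 0, 2.4],
)

```text
time: 11.55
tcp_pos: [0.5065, -0.039, 0.0918]
ee_rot: [0.742, 0.67, -0.001, 0.001]
wrist_force: [-1.6, -3.3, 6.1]
grip_width: 0.337
```

Run:
```python
from h import *
st()
```

```text
t 11.55 tcp [ 0.5065 -0.039   0.0918] yang -0.1015 z [-0.001 -0.003 -1.   ] F [-1.6 -3.3  6.1] T [-0.72  0.48  1.84] g 2.88 q7 0.03
```

Torque about z jumped from 0.07 to 1.8 N m after 1.46 rad, so the core is at the stop. I'll check the tongue, then back off slightly to unload the key before pulling it out.

arm_command(
  plan=[0, 0, 0, -3, 2.4, 0, 0, 0, -3, 2.4, 0, 0, 0, 0, 2.4],
)

```text
time: 11.85
tcp_pos: [0.5065, -0.039, 0.0918]
ee_rot: [0.707, 0.707, -0.001, 0.0]
wrist_force: [-1.1, -2.6, 5.1]
grip_width: 0.334
```

Run:
```python
from h import *
st(); snap('scene','s8')
im=cv2.imread('pics/s8.png');cv2.imwrite('pics/s8_c.png',cv2.resize(im[170:270,190:310],None,fx=6,fy=6,interpolation=cv2.INTER_CUBIC))
```

```text
t 11.85 tcp [ 0.5065 -0.039   0.0918] yang -0.0006 z [-0.    -0.001 -1.   ] F [-1.1 -2.6  5.1] T [-0.57  0.45  0.27] g 2.86 q7 0.13
```

View pics/s8_c.png

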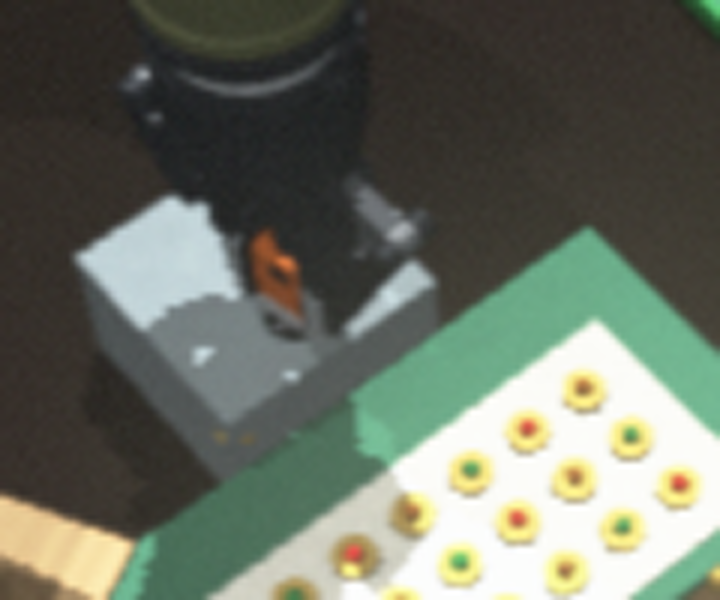

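The brass tongue has swung inside and is no longer over the lid. I'll unload a little more and pull straight up.

arm_command(
  plan=[-0.05, 0, -0.2, -2, 2.4, 0, 0, -0.4, 0, 2.4, 0, 0, -0.6, 0, 2.4, 0, 0, -0.6, 0, 2.4],
)

```text
time: 12.3
tcp_pos: [0.5065, -0.0389, 0.1096]
ee_rot: [0.696, 0.718, -0.0, 0.0]
wrist_force: [-0.1, -1.5, -1.1]
grip_width: 0.334
```

Run:
```python
from h import *
st()
```

```text
t 12.3 tcp [ 0.5065 -0.0389  0.1096] yang 0.0319 z [-0. -0. -1.] F [-0.1 -1.5 -1.1] T [-0.41 -0.06  0.02] g 2.86 q7 0.15
```

arm_command(
  plan=[0, 0, -1.5, 0, 2.4, 0, 0, -2.5, 0, 2.4, 0, 0, -3.0, 0, 2.4, 0, 0, -1.5, 0, 2.4, 0, 0, 0, 0, 2.4],
)

```text
time: 12.8
tcp_pos: [0.5084, -0.0379, 0.1972]
ee_rot: [0.695, 0.719, 0.003, 0.001]
wrist_force: [-0.2, 1.1, -0.2]
grip_width: 0.33
```

Run:
```python
from h import *
st(); c=get_calibration('top')
print('jar',onz(c,124,213,.075),onz(c,137,215,.0),'tray t',onz(c,200,228,.01))
go([.48,.245,.20],-.275+np.pi/2,13)
```

```text
t 12.8 tcp [ 0.5084 -0.0379  0.1972] yang 0.0328 z [ 0.005  0.002 -1.   ] F [-0.2  1.1 -0.2] T [-0.02 -0.02 -0.04] g 2.82 q7 0.09
jar [0.57054617 0.42674226 0.075     ] [0.57524564 0.41816994 0.        ] tray t [0.54000763 0.25609275 0.01      ]
[ 2.18 -0.15 -0.02] -5.57
[ 2.19  0.07 -0.02] -5.57
[ 2.17  0.28 -0.02] -5.57
[ 2.13  0.49 -0.02] -5.57
[ 2.08  0.69 -0.02] -5.57
[ 2.    0.89 -0.02] -5.57
[ 1.9   1.08 -0.02] -5.57
[ 1.79  1.26 -0.02] -5.57
[ 1.66  1.43 -0.02] -5.57
[ 1.51  1.58 -0.02] -5.57
[ 1.35  1.72 -0.02] -5.57
[ 1.18  1.84 -0.02] -5.57
[ 0.99  1.95 -0.02] -5.57
```

Jar at (0.57, 0.42), well clear of the tray. I'll carry the key over.

arm_command(
  plan=[2.2, -0.1, 0, -5.6, 2.4, 2.2, 0.1, 0, -5.6, 2.4, 2.2, 0.3, 0, -5.6, 2.4, 2.1, 0.5, 0, -5.6, 2.4, 2.1, 0.7, 0, -5.6, 2.4],
)

```text
time: 13.3
tcp_pos: [0.4959, 0.0721, 0.1933]
ee_rot: [0.499, 0.866, -0.0, -0.001]
wrist_force: [0.1, -0.0, 0.2]
grip_width: 0.334
```

arm_command(
  plan=[2.0, 0.9, 0, -5.6, 2.4, 1.9, 1.1, 0, -5.6, 2.4, 1.8, 1.3, 0, -5.6, 2.4, 1.6, 1.4, 0, -5.6, 2.4, 1.5, 1.6, 0, -5.6, 2.4],
)

```text
time: 13.8
tcp_pos: [0.4855, 0.1807, 0.1931]
ee_rot: [0.275, 0.961, -0.0, -0.001]
wrist_force: [0.8, -0.4, -0.7]
grip_width: 0.332
```

arm_command(
  plan=[1.3, 1.7, 0, -5.6, 2.4, 1.2, 1.8, 0, -5.6, 2.4, 1.0, 1.9, 0, -5.4, 2.4, 0, 0, 0, 0, 2.4, 0, 0, 0, 0, 2.4],
)

```text
time: 14.3
tcp_pos: [0.4786, 0.2436, 0.1933]
ee_rot: [0.135, 0.991, -0.001, -0.001]
wrist_force: [0.4, 0.1, -0.7]
grip_width: 0.334
```

Run:
```python
from h import *
st(); snap('wrist','w9'); st()
```

```text
t 14.3 tcp [0.4786 0.2436 0.1933] yang 1.2991 z [-0.001 -0.001 -1.   ] F [ 0.4  0.1 -0.7] T [-0.06  0.05 -0.  ] g 2.85 q7 0.81
t 14.35 tcp [0.479  0.2428 0.1936] yang 1.2977 z [-0.001 -0.001 -1.   ] F [ 0.6 -0.8 -0.7] T [-0.04 -0.04 -0.04] g 2.87 q7 0.81
```

View pics/w9.png

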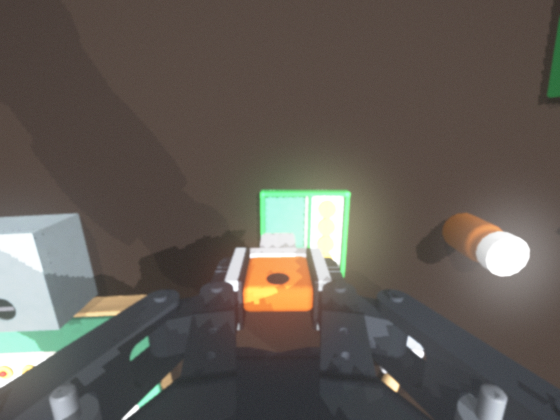

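The tray is square to the image: near edge at row 190 from column 261 to 349, divider near column 309, with the key over the compartment side.

Run:
```python
from h import *
im=cv2.imread('pics/w9.png'); cv2.imwrite('pics/w9_c.png',cv2.resize(im[175:285,245:365],None,fx=5.5,fy=5.4,interpolation=cv2.INTER_CUBIC))
```

```text
(no output)
```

View pics/w9_c.png

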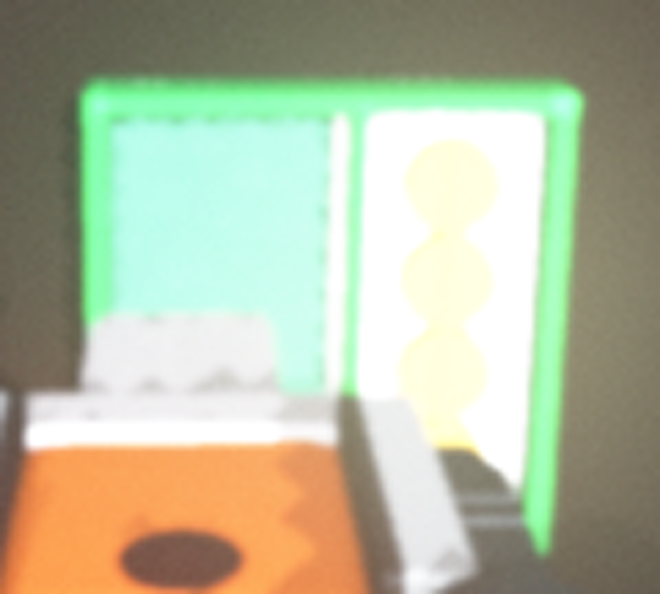

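Run:
```python
from h import *
c=cal('w9'); f=lambda u,v:(u/5.5+245,v/5.4+175)
a=1.2991; y=np.array([np.cos(a),np.sin(a),0]);z=np.array([0,0,-1.]);R=np.c_[np.cross(y,z),y,z]; p=np.array([.4786,.2436,.1933])
def T(n,u,v,z):
    X=onz(c,*f(u,v),z); print(n,X.round(4),'tool',(R.T@(X-p)*1000).round(1)); return X
A=T('nearL',80,80,.014);B=T('nearR',583,84,.014);T('divL',345,115,.014);T('divR',365,115,.014);T('inL',110,112,.014);T('innerrow',220,112,.014);T('farR',548,548,.014)
T('tipL',88,318,.131);T('tipR',275,314,.131)
ex=np.array([np.cos(-.275),np.sin(-.275),0]);ey=np.array([-ex[1],ex[0],0])
C=A+.06*ex+.025*ey; print('C',C,'from B',B+.06*ex-.065*ey)
d=B-A; print(np.linalg.norm(d),np.arctan2(d[1],d[0])-np.pi/2)
```

```text
nearL [0.4692 0.2276 0.014 ] tool [  4.7 -17.9 179.3]
nearR [0.4953 0.3182 0.014 ] tool [  3.9  76.3 179.3]
divL [0.4892 0.2738 0.014 ] tool [ -2.1  31.9 179.3]
divR [0.4902 0.2774 0.014 ] tool [ -2.1  35.7 179.3]
inL [0.4767 0.2313 0.014 ] tool [ -1.5 -12.4 179.3]
innerrow [0.4823 0.2512 0.014 ] tool [ -1.5   8.3 179.3]
farR [0.5895 0.2912 0.014 ] tool [-94.1  75.6 179.3]
tipL [0.4764 0.2337 0.131 ] tool [ -0.5 -10.2  62.3]
tipR [0.4819 0.2554 0.131 ] tool [-0.  12.3 62.3]
C [0.53375961 0.23539253 0.014     ] from B [0.53540708 0.23932131 0.014     ]
0.09422995095502444 -0.2805048274231292
```

arm_command(
  plan=[1.0, 0.85, 2.0, 0, 2.4, 0, 0, 3.5, 0, 2.4, 0, 0, 3.5, 0, 2.4, 0, 0, 2.0, 0, 2.4, 0, 0, 0, 0, 2.4],
)

```text
time: 14.85
tcp_pos: [0.4699, 0.2519, 0.0812]
ee_rot: [0.137, 0.991, -0.003, -0.002]
wrist_force: [-0.4, -0.0, -0.3]
grip_width: 0.333
```

Run:
```python
from h import *
st(); snap('wrist','w10'); snap('scene','s10')
st()
im=cv2.imread('pics/s10.png');a=cv2.resize(im[110:210,270:370],(400,400),interpolation=cv2.INTER_CUBIC)
im=cv2.imread('pics/w10.png');b=cv2.resize(im[120:320,190:370],(360,400),interpolation=cv2.INTER_CUBIC)
cv2.imwrite('pics/j10.png',np.hstack([a,b]))
```

```text
t 14.85 tcp [0.4699 0.2519 0.0812] yang 1.2968 z [-0.005 -0.004 -1.   ] F [-0.4 -0.  -0.3] T [-0.01 -0.    0.04] g 2.85 q7 0.82
t 14.95 tcp [0.4724 0.2537 0.0847] yang 1.2975 z [ 0. -0. -1.] F [ 1.1  0.6 -0.6] T [ 0.   -0.02 -0.01] g 2.85 q7 0.82
```

View pics/j10.png

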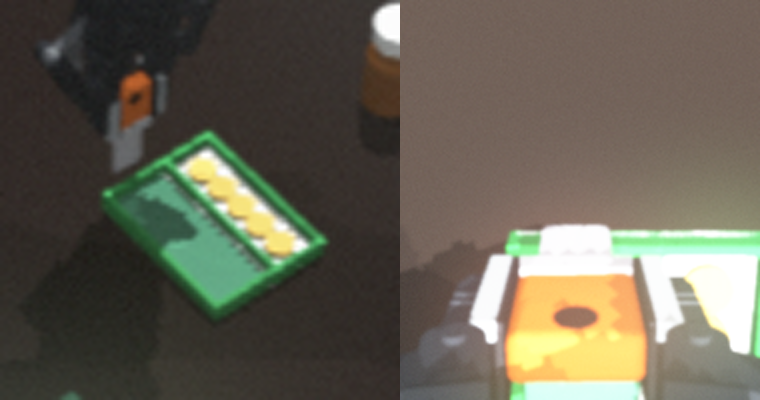

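Run:
```python
from h import *
c=cal('w10'); a=1.2975; y=np.array([np.cos(a),np.sin(a),0]);z=np.array([0,0,-1.]);R=np.c_[np.cross(y,z),y,z]; p=np.array([.4699,.2519,.0812])
for n,u,v,h in [('tip',278,233,.0185),('wall',250,235.5,.014),('wallin',310,245,.014)]: print(n,(R.T@(onz(c,u,v,h)-p)*1e3).round(1))
```

```text
tip [ 0.2  0.7 62.7]
wall [ -3.3 -18.3  67.2]
wallin [-10.2  22.6  67.2]
```

arm_command(
  plan=[0.35, 0, 0, 0, 2.4, 0, 0, 0.6, 0, 2.4, 0, 0, 0.6, 0, 2.4, 0, 0, 0.4, 0, 2.4, 0, 0, 0, 0, 2.4],
  newtons=30,
)

```text
time: 15.45
tcp_pos: [0.4681, 0.2554, 0.0676]
ee_rot: [0.135, 0.991, -0.0, -0.0]
wrist_force: [0.1, -0.6, -0.4]
grip_width: 0.336
```

Run:
```python
from h import *
st()
```

```text
t 15.45 tcp [0.4681 0.2554 0.0676] yang 1.2997 z [-0.001 -0.001 -1.   ] F [ 0.1 -0.6 -0.4] T [-0.04 -0.    0.01] g 2.87 q7 0.82
```

arm_command(
  plan=[-0.5, 0, 0, 0, 2.4, -0.5, 0, 0, 0, 2.4, -0.5, 0, 0, 0, 2.4, 0, 0, 0, 0, 2.4],
  newtons=30,
)

```text
time: 15.85
tcp_pos: [0.4785, 0.2532, 0.0674]
ee_rot: [0.135, 0.991, -0.0, -0.005]
wrist_force: [-10.4, 2.5, 4.4]
grip_width: 0.337
```

Run:
```python
from h import *
st(); snap('scene','s11'); snap('wrist','w11')
im=cv2.imread('pics/s11.png');a=cv2.resize(im[110:210,270:370],(400,400),interpolation=cv2.INTER_CUBIC)
im=cv2.imread('pics/w11.png');b=cv2.resize(im[120:320,190:370],(360,400),interpolation=cv2.INTER_CUBIC)
cv2.imwrite('pics/j11.png',np.hstack([a,b]))
```

```text
t 15.85 tcp [0.4785 0.2532 0.0674] yang 1.3006 z [-0.01  0.   -1.  ] F [-10.4   2.5   4.4] T [ 0.69  2.65 -0.05] g 2.87 q7 0.85
```

View pics/j11.png

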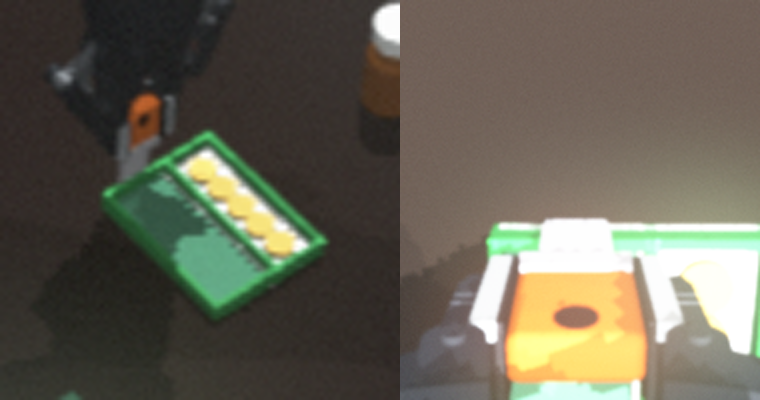

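arm_command(
  plan=[-0.4, 0, 0, 0, 2.4, -0.4, 0, 0.05, 0, 2.4, -0.4, 0, 0.05, 0, 2.4, 0, 0, 0, 0, 2.4],
  newtons=20,
)

```text
time: 16.35
tcp_pos: [0.49, 0.25, 0.066]
ee_rot: [0.134, 0.991, -0.0, -0.005]
wrist_force: [-8.7, 3.1, 0.9]
grip_width: 0.334
```

Run:
```python
from h import *
st(); snap('scene','s12'); snap('wrist','w12')
im=cv2.imread('pics/s12.png');a=cv2.resize(im[110:210,270:370],(400,400),interpolation=cv2.INTER_CUBIC)
im=cv2.imread('pics/w12.png');b=cv2.resize(im[120:320,190:370],(360,400),interpolation=cv2.INTER_CUBIC)
cv2.imwrite('pics/j12.png',np.hstack([a,b]))
```

```text
t 16.35 tcp [0.49  0.25  0.066] yang 1.301 z [-0.01  0.   -1.  ] F [-8.7  3.1  0.9] T [ 0.79  2.39 -0.03] g 2.86 q7 0.87
```

View pics/j12.png

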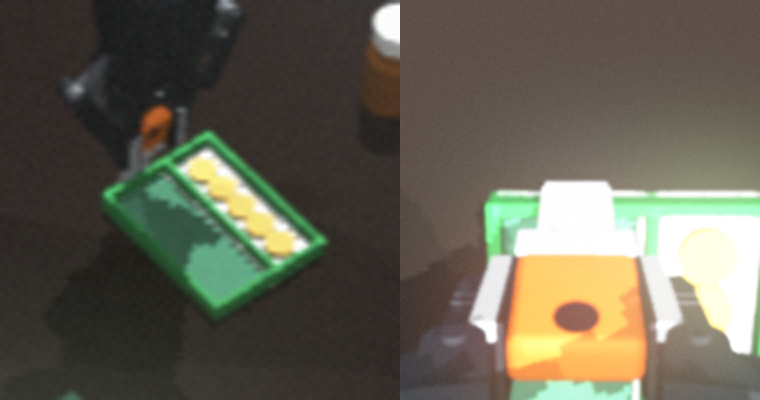

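It pivots in the grip as planned, with the tip held outside the near wall. I'll keep going.

arm_command(
  plan=[-0.5, 0, 0.1, 0, 2.4, -0.5, 0, 0.2, 0, 2.4, -0.5, 0, 0.3, 0, 2.4, -0.5, 0, 0.3, 0, 2.4, 0, 0, 0, 0, 2.4],
  newtons=20,
)

```text
time: 16.95
tcp_pos: [0.5098, 0.2446, 0.0574]
ee_rot: [0.135, 0.991, -0.0, -0.005]
wrist_force: [-9.7, 3.1, 3.8]
grip_width: 0.337
```

Run:
```python
from h import *
st(); snap('scene','s12'); snap('wrist','w12')
im=cv2.imread('pics/s12.png');a=cv2.resize(im[110:210,270:370],(400,400),interpolation=cv2.INTER_CUBIC)
im=cv2.imread('pics/w12.png');b=cv2.resize(im[120:320,190:370],(360,400),interpolation=cv2.INTER_CUBIC)
cv2.imwrite('pics/j13.png',np.hstack([a,b]))
```

```text
t 16.95 tcp [0.5098 0.2446 0.0574] yang 1.3008 z [-0.009  0.001 -1.   ] F [-9.7  3.1  3.8] T [0.66 2.41 0.02] g 2.87 q7 0.91
```

View pics/j13.png

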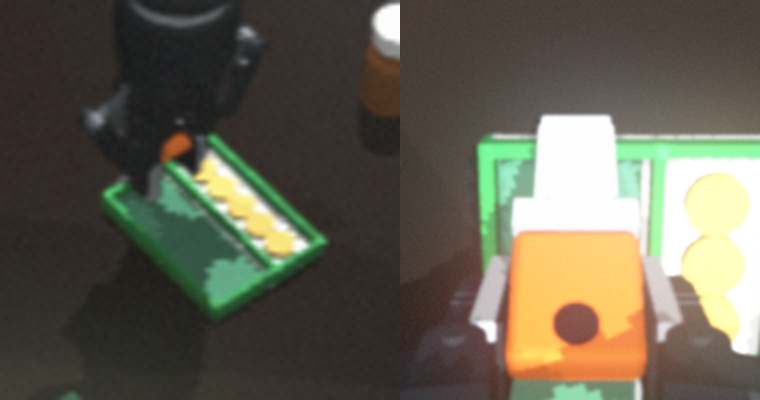

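arm_command(
  plan=[-0.4, 0, 0.4, 0, 2.4, -0.4, 0, 0.5, 0, 2.4, -0.3, 0, 0.6, 0, 2.4, 0, 0, 0, 0, 2.4],
  newtons=20,
)

```text
time: 17.45
tcp_pos: [0.5239, 0.2417, 0.0445]
ee_rot: [0.135, 0.991, 0.001, -0.001]
wrist_force: [-7.3, 1.5, 9.4]
grip_width: 0.336
```

Run:
```python
from h import *
st()
```

```text
t 17.45 tcp [0.5239 0.2417 0.0445] yang 1.2998 z [-0.002  0.002 -1.   ] F [-7.3  1.5  9.4] T [ 0.49  1.85 -0.01] g 2.87 q7 0.93
```

Grip firmer, then lift clear of the wall and look.

arm_command(
  plan=[0, 0, 0, 0, 2.4, 0, 0, -0.7, 0, 2.4, 0, 0, -1.0, 0, 2.4, 0, 0, -0.8, 0, 2.4, 0, 0, 0, 0, 2.4],
  newtons=60,
)

```text
time: 17.95
tcp_pos: [0.526, 0.2403, 0.0702]
ee_rot: [0.135, 0.991, 0.001, 0.002]
wrist_force: [0.1, -0.1, 0.0]
grip_width: 0.333
```

Run:
```python
from h import *
st(); snap('scene','s14'); snap('wrist','w14');st()
im=cv2.imread('pics/s14.png');a=cv2.resize(im[110:210,270:370],(400,400),interpolation=cv2.INTER_CUBIC)
im=cv2.imread('pics/w14.png');b=cv2.resize(im[120:320,190:370],(360,400),interpolation=cv2.INTER_CUBIC)
cv2.imwrite('pics/j14.png',np.hstack([a,b]))
```

```text
t 17.95 tcp [0.526  0.2403 0.0702] yang 1.2991 z [ 0.003  0.001 -1.   ] F [ 0.1 -0.1  0. ] T [-0.01 -0.07  0.01] g 2.84 q7 0.92
t 18.05 tcp [0.5248 0.24   0.0687] yang 1.2994 z [ 0.001  0.    -1.   ] F [ 1.   0.4 -0.5] T [ 0.    0.04 -0.  ] g 2.83 q7 0.92
```

View pics/j14.png

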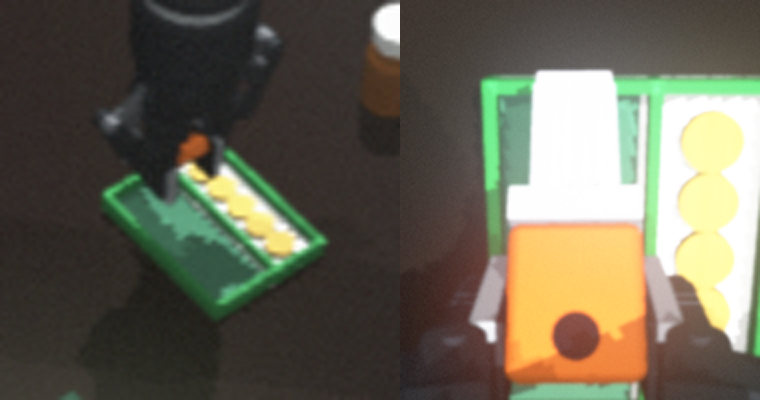

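Run:
```python
from h import *
c=cal('w14'); a=1.2992; y=np.array([np.cos(a),np.sin(a),0]);z=np.array([0,0,-1.]);R=np.c_[np.cross(y,z),y,z]; p=np.array([.525,.2401,.0692])
for h in np.arange(.02,.06,.004):
    X=R.T@(onz(c,277.5,155.5,h)-p)*1e3; print(h.round(3),X.round(1),np.hypot(X[0]+1.7,X[2]).round(1))
for n,u,v in [('near outer',240,160),('near out r',355,159),('inL',248,168),('div',314,170)]: print(n,(R.T@(onz(c,u,v,.014)-p)*1e3).round(1), onz(c,u,v,.014).round(4))
```

```text
0.02 [51.3  1.1 49.2] 72.3
0.024 [51.7  1.1 45.2] 70.0
0.028 [52.1  1.1 41.2] 67.8
0.032 [52.5  1.1 37.2] 65.7
0.036 [52.9  1.  33.2] 63.9
0.04 [53.3  1.  29.2] 62.3
0.044 [53.7  1.  25.2] 60.8
0.048 [54.1  1.  21.2] 59.6
0.052 [54.4  1.  17.2] 58.7
0.056 [54.8  1.  13.2] 58.0
near outer [ 48.1 -21.2  55.2] [0.4729 0.2326 0.014 ]
near out r [48.7 47.1 55.2] [0.4907 0.2985 0.014 ]
inL [ 43.4 -16.5  55.2] [0.4788 0.2358 0.014 ]
div [42.2 22.9 55.2] [0.4905 0.2735 0.014 ]
```

Held at about 61° from upright, tip roughly 5 mm outside the near wall. I'll shift inward, lower the tip to the floor, then release.

arm_command(
  plan=[-0.8, 0.15, 0, 0, 2.4, -0.8, 0, 0, 0, 2.4, 0, 0, 0.8, 0, 2.4, 0, 0, 0.8, 0, 2.4, 0, 0, 0, 0, 2.4],
)

```text
time: 18.55
tcp_pos: [0.5387, 0.2367, 0.0502]
ee_rot: [0.135, 0.991, -0.001, -0.002]
wrist_force: [-0.5, 0.1, -0.4]
grip_width: 0.335
```

Run:
```python
from h import *
st(); snap('wrist','w15');st()
im=cv2.imread('pics/w15.png');b=cv2.resize(im[90:340,180:380],None,fx=2.3,fy=2.3,interpolation=cv2.INTER_CUBIC)
cv2.imwrite('pics/j15.png',b)
```

```text
t 18.55 tcp [0.5387 0.2367 0.0502] yang 1.2997 z [-0.003 -0.002 -1.   ] F [-0.5  0.1 -0.4] T [ 0.    0.02 -0.01] g 2.86 q7 0.95
t 18.6 tcp [0.5391 0.2369 0.0509] yang 1.2999 z [-0.002 -0.001 -1.   ] F [ 0.   0.5 -0.3] T [-0.07  0.04  0.05] g 2.87 q7 0.95
```

View pics/j15.png

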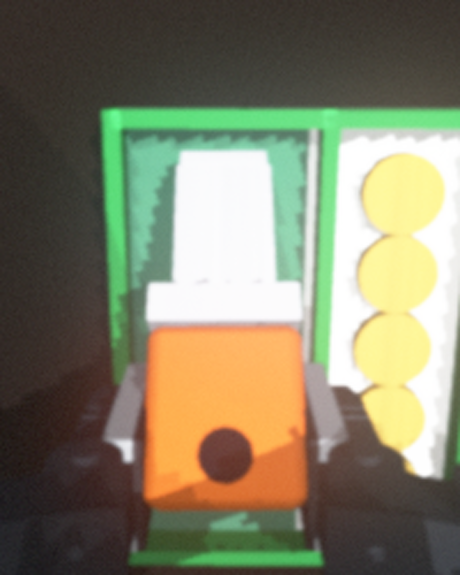

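arm_command(
  plan=[0, 0, 0.6, 0, 2.4, 0, 0, 0.5, 0, 2.4, 0, 0, 0.2, 0, 2.4, 0, 0, 0, 0, 2.4],
)

```text
time: 19.0
tcp_pos: [0.5411, 0.2374, 0.0407]
ee_rot: [0.135, 0.991, 0.0, 0.001]
wrist_force: [-1.2, -1.1, 8.4]
grip_width: 0.336
```

Run:
```python
from h import *
st(); snap('scene','s16');st()
im=cv2.imread('pics/s16.png');a=cv2.resize(im[110:210,270:370],(500,500),interpolation=cv2.INTER_CUBIC)
cv2.imwrite('pics/j16.png',a)
```

```text
t 19.0 tcp [0.5411 0.2374 0.0407] yang 1.2995 z [ 0.001  0.001 -1.   ] F [-1.2 -1.1  8.4] T [-0.23  0.69  0.06] g 2.87 q7 0.95
t 19.05 tcp [0.5411 0.2374 0.0408] yang 1.2996 z [ 0.001  0.001 -1.   ] F [-0.7 -1.6  8.7] T [-0.24  0.63  0.03] g 2.82 q7 0.95
```

View pics/j16.png

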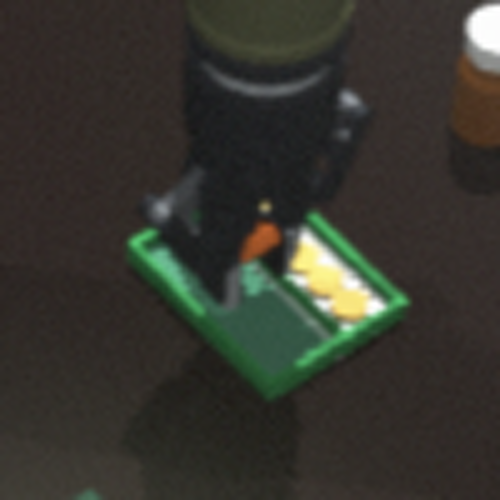

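arm_command(
  plan=[-0.1, 0, 0.2, 0, 2.4, -0.1, 0, 0.2, 0, 2.4, 0, 0, 0, 0, 3.4, 0, 0, 0, 0, 4.0, 0, 0, 0, 0, 4.5],
  newtons=20,
)

```text
time: 19.55
tcp_pos: [0.5418, 0.2368, 0.035]
ee_rot: [0.135, 0.991, -0.0, -0.0]
wrist_force: [0.1, 1.7, 0.1]
grip_width: 0.527
```

arm_command(
  plan=[0, 0, 0, 0, 5, 0, 0, 0, 0, 5, 0, 0, 0, 0, 5],
)

```text
time: 19.85
tcp_pos: [0.542, 0.2368, 0.0352]
ee_rot: [0.135, 0.991, -0.0, -0.0]
wrist_force: [-0.1, 1.0, -0.1]
grip_width: 0.589
```

Run:
```python
from h import *
st(); snap('wrist','w17');st()
im=cv2.imread('pics/w17.png');b=cv2.resize(im[90:340,180:380],None,fx=2.3,fy=2.3,interpolation=cv2.INTER_CUBIC)
cv2.imwrite('pics/j17.png',b)
```

```text
t 19.85 tcp [0.542  0.2368 0.0352] yang 1.2998 z [-0. -0. -1.] F [-0.1  1.  -0.1] T [-0.05  0.01  0.03] g 5.03 q7 0.96
t 19.9 tcp [0.542  0.2368 0.0352] yang 1.2998 z [-0. -0. -1.] F [-0.4  0.  -0.1] T [-0.03 -0.04 -0.06] g 4.97 q7 0.96
```

View pics/j17.png

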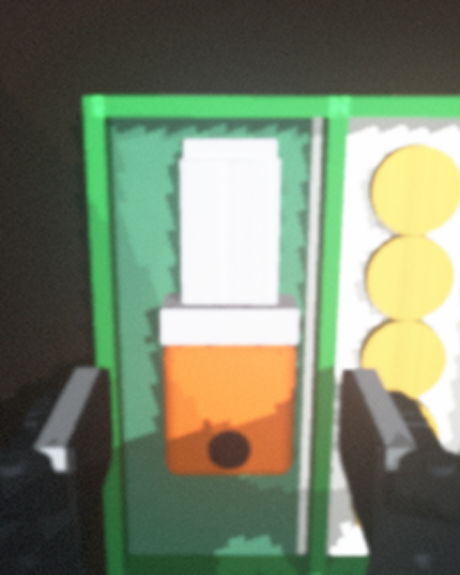

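The orange key now lies lengthwise, well inside the compartment walls. I'll retreat straight up and verify.

arm_command(
  plan=[0, 0, -1.5, 0, 5, 0, 0, -3, 0, 5, 0, 0, -4, 0, 5, 0, 0, -4, 0, 5, 0, 0, -3, 0, 5],
)

```text
time: 20.4
tcp_pos: [0.5431, 0.2369, 0.1945]
ee_rot: [0.135, 0.991, 0.001, 0.002]
wrist_force: [0.3, 0.5, 0.0]
grip_width: 0.587
```

arm_command(
  plan=[3.0, 0, -1, 0, 5, 4.0, 0, 0, 0, 5, 2.0, 0, 0, 0, 5, 0, 0, 0, 0, 5, 0, 0, 0, 0, 5],
)

```text
time: 20.9
tcp_pos: [0.4559, 0.2609, 0.2016]
ee_rot: [0.135, 0.991, 0.001, 0.001]
wrist_force: [0.6, 0.1, -0.3]
grip_width: 0.584
```

Run:
```python
from h import *
st(); snap('wrist','w18'); snap('scene','s18'); snap('top','t18'); st()
im=cv2.imread('pics/w18.png');cv2.imwrite('pics/w18_c.png',im)
im=cv2.imread('pics/s18.png');a=cv2.resize(im[120:300,140:370],None,fx=3.2,fy=3.2,interpolation=cv2.INTER_CUBIC); cv2.imwrite('pics/s18_c.png',a)
im=cv2.imread('pics/s18.png');a=cv2.resize(im[135:195,285:360],None,fx=9,fy=9,interpolation=cv2.INTER_CUBIC); cv2.imwrite('pics/s18_t.png',a)
```

```text
t 20.9 tcp [0.4559 0.2609 0.2016] yang 1.3002 z [ 0.002  0.001 -1.   ] F [ 0.6  0.1 -0.3] T [-0.03 -0.05 -0.01] g 4.99 q7 0.75
t 21.05 tcp [0.4566 0.2602 0.2007] yang 1.298 z [ 0.001  0.    -1.   ] F [ 0.3 -0.1  0.8] T [-0.   -0.02  0.  ] g 4.99 q7 0.75
```

View pics/w18_c.png

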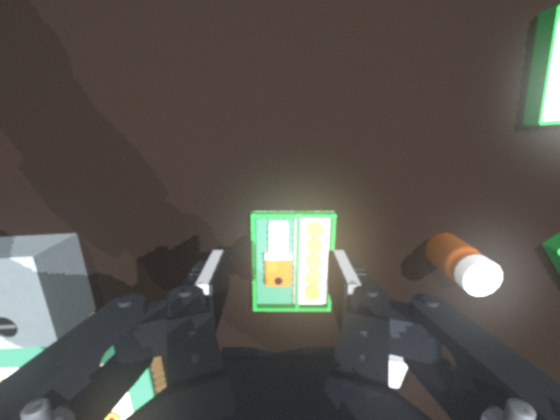

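View pics/s18_c.png

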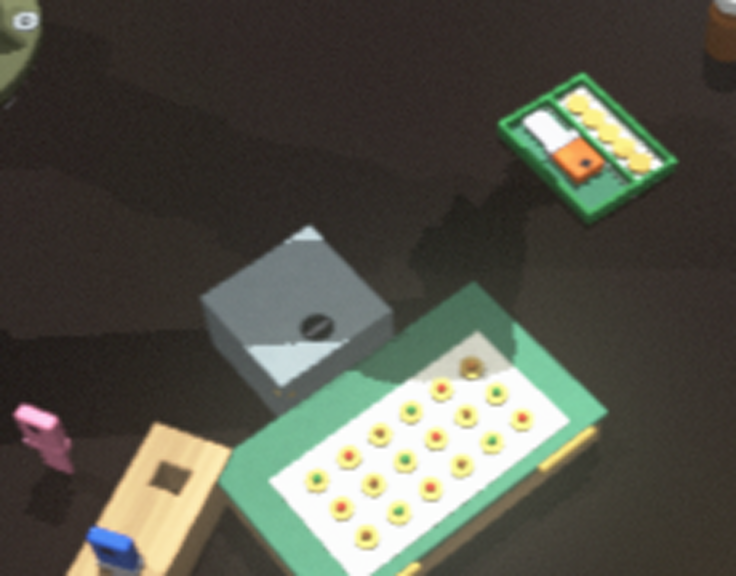

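View pics/s18_t.png

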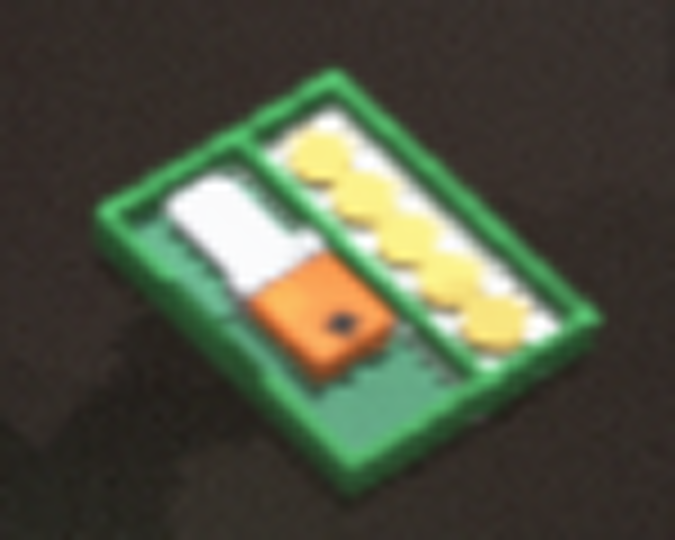

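View pics/t18.png

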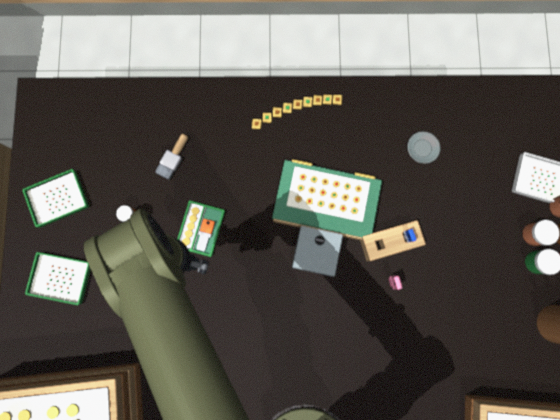

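The key lies flat in the green compartment: bow at (329,315) and blade tip near (195,200) in the enlarged scene crop. The tongue is in, the blue key is still in the rack, and the jar (124,213), dish (423,147) and brush (172,157) haven't moved in the top view. The gripper is clear, so I'm handing in.

Run:
```python
from h import *
print(robot.finish_job()); st()
```

```text
the job is handed in; nothing more can be done
None
the job is handed in; nothing more can be done
```

The orange key was the right one, and the job is handed in at about 21 s of the 72 s allowed.

- **Unlocking:** The orange key went fully home on the first try: TCP height 91.8 mm against the expected 91.7 mm, with about 4 N on the shoulder. I turned it clockwise until the torque jumped from 0.07 to 1.8 N m at about 1.46 rad. That fits the 1.2 rad stop plus the play.
- **Laying it down:** The moves can't tilt the tool, so I pulled the key out and tipped it in the grip against the outside of the tray's near wall, with about 10 N. I then lowered it into the green compartment and let go.
- **Last checks:** The final pictures show the key flat and lengthwise inside the walls. The brass tongue is inside the lock box and the keyhole is empty. The blue key is still in the rack, the pink look-alike is untouched, and the jar, dish and brush are where they were. The gripper was about 0.2 m up, touching nothing.
- **Disagreements:** One early wrist measurement was about 7 mm off because the arm was still moving. I retook it at rest and it then agreed with the top view. The tray's width read 90 to 94 mm against its true 90 mm, probably because of glare. I allowed for that and the key still landed within the compartment. I had no direct reading of the core angle, so the unlocking rests on the torque jump and the tongue.

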